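# Clamp the drive roller in its V-block fixture

### The job

Load the drive roller (the one with the black belt pulley) into the clamping fixture: lower it gently, without dropping it, into the two V-blocks, centred along them and with its pulley at the end away from the clamp's hinge. Once it lies fully home and is released, set the orange keeper cap squarely over it, its four feet flat on the V-blocks' shoulders inside the green cheeks, let go, and then swing the clamp all the way down onto the cap. Leave the plain roller, the tools and the other loose things where they are.

Things in the scene. Friction and masses are not known exactly. Their poses are not given: they have to be found in the camera images.
- fixture: Fixed clamping fixture; origin under the plate, below the middle between the V-blocks; turned up to 0.2 rad. Aluminium plate 140 (x) x 270 (y -120 to 150) x 12 mm. Two dark steel 90-degree V-blocks, 100 mm wide in x, at y = -70 to -40 and 40 to 70; groove along y, vertex at z = 20, open 60 mm wide at its top, z = 50. Between the blocks an 80 mm open gap for fingers (floor z = 12).
- vee_seat (a point): where the origin of the seated drive roller comes to lie: on the groove's centre line, midway between the V-blocks, 55.4 mm above the fixture's underside. Axes as the fixture's: y along the groove towards the clamp's hinge, z up.
- cap_seat (a point): where the cap's origin belongs: centre of the pocket at the height of the V-blocks' flat shoulders (x = 30 to 50 on both sides), 50 mm above the fixture's underside; axes as the fixture's. The pocket is 100 (x) x 140 mm (y) inside, between green cheeks to z = 68 of the fixture (flared outward above, to z = 80) and green end lips.
- drive_roller: Loose, 0.4 to 0.8 kg: steel tube 50 mm in diameter, 150 mm long along its y axis, origin on the axis at mid-tube (balance point within 10 mm); black pulley of 66 mm diameter at y = -78 to -96, stubs to y = -104 and 85. Starts in either blue cradle, axis 47.4 mm above the table, roughly along world x, pulley away from the robot. Its middle 84 mm are free to grip across (cradle floor 8 mm high).
- pulley (a point): centre of the drive roller's pulley, on the axis 87 mm from the middle of the tube (at y = -87 of the roller).
- keeper_cap: Loose orange cap, 0.35 kg, standing on the table: plate 93 (x) x 133 mm (y), z = 33 to 43, on four corner feet 33 mm high, black grip rib on top 24 mm wide (x), 60 mm long (y), z = 43 to 73. Origin: centre of the feet's underside. 3.5 mm play on each side in the pocket, either way round. Placed, it clears the seated roller by 2.6 mm; rib top 123 mm above the fixture's underside.
- clamp (a joint): angle of the clamp arm (rad): 0 when it lies level with its rubber foot on the seated cap's rib; grows as it is swung up and away, 1.57 upright (its end then 275 mm above the table: keep clear in passing), 1.95 at its stop. It starts at 1.5 to 1.85 and stays wherever it is left by friction of 0.3 N m (2 to 5 N at its tip).
- clamp_hinge (a point): hinge pin of the clamp, along the fixture's x axis, 137 mm above the fixture's underside at its y = 112, in a grey post 44 mm wide (y = 99 to 125), 154 mm high. Closed, the arm points along the fixture's -y. Arm: steel bar 24 mm wide (x), 12 mm thick, reaching 138 mm from the pin, with a red grip sleeve 27 mm wide, 16 mm thick, from 88 to 138 mm.
- clamp_tip (a point): on the outer (when closed: upper) face of the red sleeve, 113 mm from the hinge pin and 8 mm off the arm's centre line; directly above the rubber foot when closed.
- idle_roller: bystander: plain idle roller, same 50 x 150 mm tube without pulley, in the other blue cradle; origin on the axis at mid-length.
- screwdriver: bystander: green-handled screwdriver, 200 mm, lying on the table; origin under its middle.
- wrench: bystander: steel wrench, 180 mm, lying on the table.
- hammer: bystander: hammer, 260 mm, lying on the table.
- buffer: bystander: turned wooden foot, 96 mm diameter, 28 mm high, on the table.
- collar: bystander: brass collar, 64 mm diameter, 22 mm high, on the table.
Not all that is in view belongs to the job. What is shaped like the drive_roller but purple is not meant.

How it is judged (in metres and radians):
On the way, in this order (a step that is already met when the one before it is completed fails the run):
1. the drive roller lies fully home in both V-blocks, pulley away from the hinge, released (x of drive_roller in the frame of vee_seat between -0.003 and 0.003 m and y of drive_roller in the frame of vee_seat between -0.008 and 0.008 m and z of drive_roller in the frame of vee_seat between -0.003 and 0.0025 m and angle between the y axis of drive_roller and the y axis of fixture, either way round below 0.04 rad and y of pulley in the frame of vee_seat below -0.07 m and contact force between the fingers and drive_roller below 0.1 N and linear speed of drive_roller below 0.03 m/s and value of joint clamp above 0.8 rad), for 0.2 s.
2. the keeper cap stands squarely in the pocket over the seated roller, released, the clamp not yet closed (x of drive_roller in the frame of vee_seat between -0.003 and 0.003 m and y of drive_roller in the frame of vee_seat between -0.008 and 0.008 m and z of drive_roller in the frame of vee_seat between -0.003 and 0.0025 m and angle between the y axis of drive_roller and the y axis of fixture, either way round below 0.04 rad and y of pulley in the frame of vee_seat below -0.07 m and x of keeper_cap in the frame of cap_seat between -0.006 and 0.006 m and y of keeper_cap in the frame of cap_seat between -0.006 and 0.006 m and z of keeper_cap in the frame of cap_seat between -0.003 and 0.003 m and angle between the y axis of keeper_cap and the y axis of fixture, either way round below 0.12 rad and angle between keeper_cap's own z axis and vertical below 0.05 rad and contact force between the fingers and keeper_cap below 0.1 N and linear speed of keeper_cap below 0.03 m/s and value of joint clamp above 0.3 rad), for 0.2 s.
3. the clamp is fully down on the cap (x of drive_roller in the frame of vee_seat between -0.003 and 0.003 m and y of drive_roller in the frame of vee_seat between -0.008 and 0.008 m and z of drive_roller in the frame of vee_seat between -0.003 and 0.0025 m and angle between the y axis of drive_roller and the y axis of fixture, either way round below 0.04 rad and y of pulley in the frame of vee_seat below -0.07 m and x of keeper_cap in the frame of cap_seat between -0.006 and 0.006 m and y of keeper_cap in the frame of cap_seat between -0.006 and 0.006 m and z of keeper_cap in the frame of cap_seat between -0.003 and 0.003 m and angle between the y axis of keeper_cap and the y axis of fixture, either way round below 0.12 rad and angle between keeper_cap's own z axis and vertical below 0.05 rad and value of joint clamp below 0.05 rad), for 0.2 s.
At the end, for the whole second after the job is handed in: Roller at rest in both V-blocks (3 mm sideways, 2.5 mm high, 0.04 rad, 8 mm along the groove), pulley away from the hinge; cap at rest in the pocket over it (6 mm across, 3 mm in height, 0.12 rad square, tilt under 0.05 rad); clamp down (below 0.05 rad) (all of step 3 and linear speed of each of drive_roller, keeper_cap below 0.02 m/s); the robot touches nothing.
It fails at once if the drive roller is dropped or slammed into the V-blocks (faster than 0.5 m/s within 12 mm above its seat) (x of drive_roller in the frame of vee_seat between -0.03 and 0.03 m and y of drive_roller in the frame of vee_seat between -0.05 and 0.05 m and z of drive_roller in the frame of vee_seat below 0.012 m and linear speed of drive_roller above 0.5 m/s).
It fails at once if a bystander (plain roller, screwdriver, wrench, hammer, wooden foot, collar) is moved by more than 30 mm (distance of any of idle_roller, screwdriver, wrench, hammer, buffer, collar from where it was at the start of the episode above 0.03 m).
It also fails if it takes over 72 s, if anything falls off the work surface, if the arm or the gripper's body presses on something with over 40 N, if the wrist force passes 120 N, or if a joint passes its speed limit or range.

### The arm

A 6-joint arm with a two-finger parallel gripper is mounted at the origin on the work surface. World frame = base frame: x ahead of the robot, y to its left, z up, the work surface at z = 0. Lengths are in mm, angles in rad, forces in N, time in s.
With the tool pointing down it reaches from about 350 to 950 mm from the base axis. Payload 17.4 kg.
Tool frame: the origin (TCP) lies between the finger pads; the fingertips stand 19 mm ahead of it and the grasp point (between the pads) is the TCP; y points along the fingers, x is the direction in which the jaws open and shut, and the axes are right-handed (so a half turn about y gives the same grasp; the last joint's range is limited). The gripper opens to 93 mm and grips with 3 to 60 N. Pads are 15 mm wide; open, the fingers measure 128 mm over their backs; the gripper's body (75 mm by 188 mm) begins 65 mm behind the grasp point.
Start: joints at [1.282, 0.116, 1.442, -0, 1.584, -0.038], TCP at [167.529, 653.886, 237.646] pointing down, gripper open.
Joint ranges: [-2.83, 2.83], [-0.83, 2.19], [0.07, 2.5], [-1.14, 4.28], [0.01, 3], [-2.97, 2.97]. Speed limits (rad/s): [1.89, 1.89, 2.22, 3.14, 3.14, 3.14].

### API

Orientations are given as a unit quaternion [x, y, z, w].
In Python, from cell import ctrl gives the robot as it stands.
- The arm moves only by the shell command python3 -m pendant 'ROWS' [FORCE]. ROWS is JSON, a list of rows, each a list of 5 numbers: the shift along the tool's x, y, z in cm, then the turn about the tool's y in rad, then the opening in per cent of the stroke, from 0 (shut) to 100 (fully open). A call has exactly 8 rows; each row is the pose to reach, as a shift and turn from the pose measured when the call began, along the tool's axes at that moment; what a row does not reach only later rows make up. A row lasts 1/10 s, in which the tool goes at most 50 mm and 8.59 degrees, less where a joint would pass 70% of its speed; a pose out of reach is approached as far as the arm can. A call with a gripper value outside its range is refused whole. The fingers move at their own pace and stop on an object; FORCE is the grip in N (left out, the last holds). Time passes only in rows, so rows that repeat a pose let the fingers close, or fill a call up. It gives the time, the measured TCP pose, the force and the opening at its end, in the units of the state.
- ctrl.get_obs(): the state, without advancing time (a new reading comes with each control period).
- ctrl.capture(name): name is "scene" or "top" or "wrist"; returns a dict with "image" (400x640x3 uint8, blue, green, red), "fx", "fy", "cx", "cy" (pixels), "rvec" (rotation vector, rad) and "tvec" (3), from world to camera coordinates, as OpenCV has them. Camera axes: x right, y down, z forward; pixel columns grow to the right and rows downward; lengths in mm; the calibration is good to about 2 mm. A picture is of the moment at which its call begins. There is no depth.
- ctrl.close_job(): hands the job in, once; it reports no verdict.
Trained networks look in the newest picture that a camera, given by its name, has taken for a name from the list of things; names that differ only in an ending like _2 or _b are one class to them, and where a whole thing is asked for, a point or a joint stands for the part that bears it (a point fixed in the world has none). Each returns a list of dicts, best first, with "score" (0 to 1); they miss things now and then, are a little off and sometimes report something else, mostly with a low value. They report only what shows in the picture. A call takes as long as a camera call. They do not tell look-alikes from the thing itself.
- ctrl.look_for(target, camera): "box" ([left, top, right, bottom] in pixels, round what is visible of it).
- ctrl.outline_of(target, camera): "region" (400x640 bool, what is visible of it) and "box" ([left, top, right, bottom] in pixels, round what is visible of it).
- ctrl.mark_of(target, camera): "uv" ([column, row] in pixels: a listed point, or the origin of a listed thing).
The state is a dict: "time_s": time; "q": joint angles; "joint_vel": joint speeds; "effort": joint torques, N m; "ee_pos": TCP position; "ee_rot": TCP orientation; "contact_force": force on the tool from outside, world axes, zero at the start; "moment": the same for the moment, N m; "gripper_width": opening from 0.0 (shut) to 1.0 (fully open).
Only numpy, scipy, OpenCV 4.12 (cv2) and the standard library are available. Lean on these libraries where they do the work, as an engineer would, in place of code of your own. Each camera call takes 0.05 s, during which the arm holds its last target.

## Working session

There is one attempt and no reset: what is moved stays moved. The work goes in short steps, Python scripts to look and compute and a shell command to move; the robot and the scene stay as the last step left them, time stands still between calls to the robot, and variables do not carry over. Pictures are saved under pics/ and viewed, and the job is handed in when it is done.

```bash
ls; mkdir -p pics
cat > h.py <<'E'
import numpy as np, cv2
from cell import ctrl
from scipy.spatial.transform import Rotation as R
def cap(n,f=None):
    c=ctrl.capture(n)
    if f: cv2.imwrite('pics/'+f,c['image'])
    return c
def ray(c,uv):
    Rm=cv2.Rodrigues(np.array(c['rvec'],float))[0]; t=np.array(c['tvec'],float).ravel()
    d=Rm.T@np.array([(uv[0]-c['cx'])/c['fx'],(uv[1]-c['cy'])/c['fy'],1.]); return -Rm.T@t,d
def atz(c,uv,z):
    o,d=ray(c,uv); return o+d*(z-o[2])/d[2]
def proj(c,P):
    P=np.atleast_2d(np.array(P,float)); Rm=cv2.Rodrigues(np.array(c['rvec'],float))[0]
    q=P@Rm.T+np.array(c['tvec'],float).ravel(); return np.c_[c['fx']*q[:,0]/q[:,2]+c['cx'],c['fy']*q[:,1]/q[:,2]+c['cy']]
def tri(cs,uvs):
    A=np.zeros((3,3));b=np.zeros(3)
    for c,u in zip(cs,uvs):
        o,d=ray(c,u);d=d/np.linalg.norm(d);M=np.eye(3)-np.outer(d,d);A+=M;b+=M@o
    return np.linalg.solve(A,b)
def delta(P,yaw=None):
    "shift in tool axes (cm) to world P from current"
    o=ctrl.get_obs();Rt=R.from_quat(o['ee_rot']);return Rt.inv().apply(np.array(P)-np.array(o['ee_pos']))/10
E
python3 - <<'E'
from h import *
np.set_printoptions(precision=3,suppress=True)
o=ctrl.get_obs();print(o);print(R.from_quat(o['ee_rot']).as_matrix())
for n in['scene','top','wrist']:
    c=cap(n,n+'0.png');print(n,ray(c,(320,200)),c['fx'])
    for t in ['drive_roller','pulley','keeper_cap','fixture','vee_seat','cap_seat','clamp_hinge','clamp_tip','idle_roller','hammer','screwdriver','wrench','buffer','collar']:
        print(t,[(np.round(m['uv']),round(m['score'],2)) for m in ctrl.mark_of(t,n)][:4])
E
```

```text
pics
{'time_s': 0.0, 'q': array([ 1.282,  0.117,  1.442,  0.   ,  1.584, -0.038]), 'joint_vel': array([-0.001,  0.002,  0.   , -0.   , -0.001,  0.   ]), 'effort': array([ -0.001, -72.131, -62.259,   0.078,   0.024,  -0.   ]), 'ee_pos': array([167.462, 653.717, 236.888]), 'ee_rot': array([ 0.559,  0.433, -0.434, -0.558]), 'contact_force': array([0.087, 0.047, 0.115]), 'moment': array([ 0.001, -0.005,  0.033]), 'gripper_width': 1.000514406569175}
[[ 0.248 -0.    -0.969]
 [ 0.969 -0.001  0.248]
 [-0.001 -1.     0.   ]]
scene (array([1191.919, -466.714,  969.353]), array([-0.572,  0.346, -0.744])) 457.17812170780445
drive_roller [(array([278., 245.]), 0.72), (array([148., 218.]), 0.7)]
pulley [(array([301., 270.]), 0.89), (array([162., 193.]), 0.58), (array([475., 231.]), 0.29)]
keeper_cap [(array([341., 236.]), 0.9), (array([476., 232.]), 0.59)]
fixture [(array([404., 181.]), 0.73)]
vee_seat [(array([408., 164.]), 0.75)]
cap_seat []
clamp_hinge [(array([444., 137.]), 0.82)]
clamp_tip [(array([465.,  99.]), 0.65), (array([279., 246.]), 0.63), (array([213., 278.]), 0.63)]
idle_roller [(ar
[... 718 characters left out ...]
65), (array([207., 216.]), 0.58)]
clamp_hinge [(array([159., 207.]), 0.85)]
clamp_tip [(array([437., 190.]), 0.32), (array([292., 124.]), 0.22)]
idle_roller [(array([437., 192.]), 0.7)]
hammer [(array([194., 129.]), 0.87)]
screwdriver [(array([293., 126.]), 0.71)]
wrench [(array([208., 282.]), 0.68), (array([212., 216.]), 0.3)]
buffer [(array([314., 262.]), 0.86)]
collar [(array([394., 282.]), 0.58), (array([211., 218.]), 0.23)]
wrist (array([ 98.245, 672.2  , 384.01 ]), array([ 0.248, -0.067, -0.966])) 296.24863833348456
drive_roller []
pulley []
keeper_cap []
fixture []
vee_seat []
cap_seat []
clamp_hinge []
clamp_tip []
idle_roller []
hammer []
screwdriver []
wrench []
buffer []
collar []
```

View pics/top0.png

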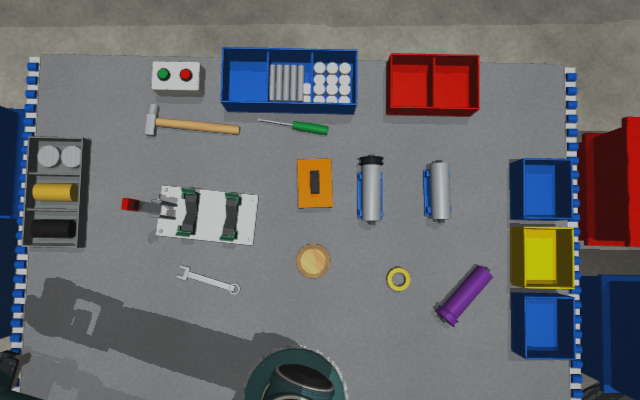

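View pics/scene0.png

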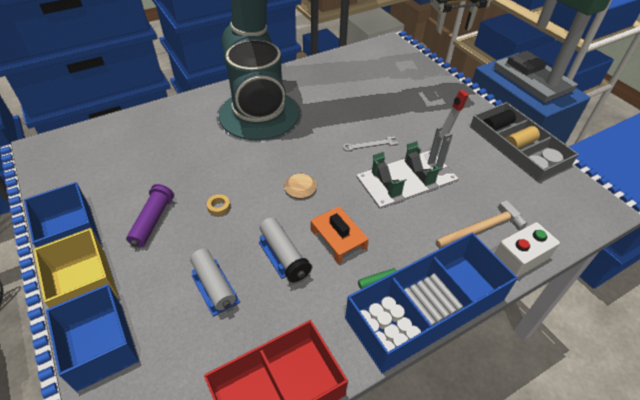

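Run:
```python
import cv2
a=cv2.imread('pics/top0.png');cv2.imwrite('pics/crop_top.png',cv2.resize(a[120:340,120:500],None,fx=2,fy=2))
a=cv2.imread('pics/scene0.png');cv2.imwrite('pics/crop_sc.png',cv2.resize(a[60:330,130:520],None,fx=2,fy=2))
```

```text
(no output)
```

View crops.

View pics/crop_top.png

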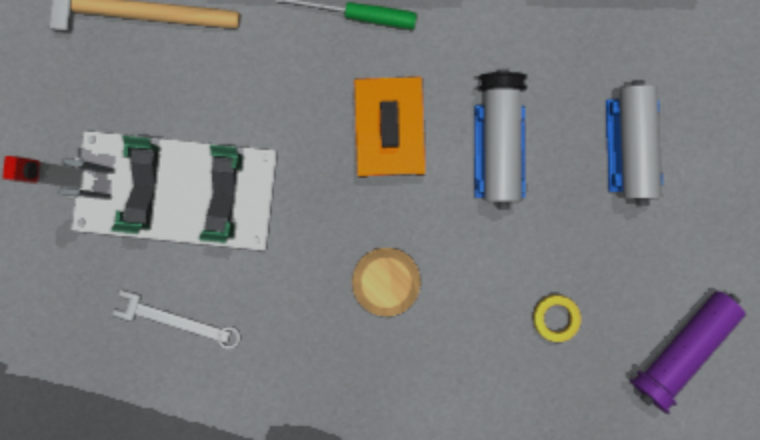

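View pics/crop_sc.png

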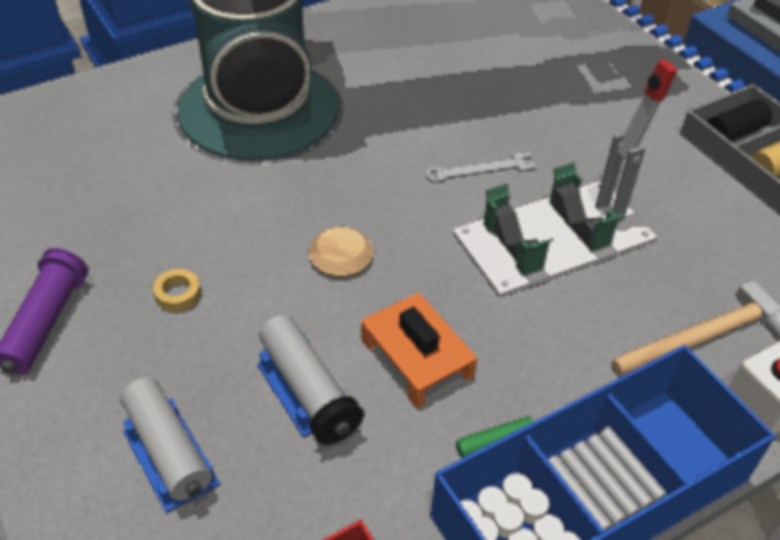

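Run:
```python
from h import *
np.set_printoptions(precision=1,suppress=True)
T=cap('top');S=cap('scene')
print('roller mid top', atz(T,(371,191),47.4), atz(S,(278,245),47.4))
print('pulley', atz(T,(368,162),47.4),atz(S,(301,270),47.4))
print('cap', tri([T,S],[(317,181),(341,236)]), atz(T,(314.5,182),73),atz(T,(315,183),43))
print('vee', tri([T,S],[(208,216),(408,164)]),atz(T,(208,216),55.4),atz(S,(408,164),55.4))
print('hinge',tri([T,S],[(159,207),(444,137)]))
# plate corners in top
for n,c in (('top',T),('scene',S)):
    for t in('drive_roller','fixture','keeper_cap','clamp'):
        for m in ctrl.outline_of(t,n)[:3]:
            r=m['region'];ys,xs=np.nonzero(r)
            rc=cv2.minAreaRect(np.c_[xs,ys].astype(np.float32))
            print(n,t,round(m['score'],2),np.array(m['box']),len(xs),np.array(rc[0]),np.array(rc[1]),rc[2], xs.mean(),ys.mean())
```

```text
roller mid top [ 566.9 -196.2   47.4] [ 562.4 -203.8   47.4]
pulley [ 645.8 -187.1   47.4] [ 655.  -188.9   47.4]
cap [596.8 -45.2  22.2] [585.3 -43.   73. ] [586.1 -44.3  43. ]
vee [492.9 244.   60.4] [490.  240.5  55.4] [491.4 253.2  55.4]
hinge [508.5 350.1 130.1]
top drive_roller 0.63 [361.8 156.5 383.4 227.4] 1231 [372.  189.5] [22. 69.] 0.0 371.51990251827783 187.6791226645004
top drive_roller 0.58 [438.4 267.9 493.6 328.6] 1294 [466.3 295.3] [23.6 69.5] 42.20729446411133 464.42658423493043 295.41267387944356
top fixture 0.67 [119.6 187.4 260.7 243.5] 5461 [188.2 212.8] [136.2  51.9] 5.440331935882568 200.729902948178 214.05804797656106
top keeper_cap 0.55 [297.  160.6 331.4 209. ] 1648 [314.7 183. ] [49.1 34.1] 88.09085083007812 314.4557038834951 183.1972087378641
top clamp 0.55 [121.9 196.8 160.3 211.9] 391 [141.2 205.7] [39.7 11.9] 8.130102157592773 139.4526854219949 205.5447570332481
scene drive_roller 0.63 [258.6 221.5 312.2 284.3] 1479 [285.6 248.5] [70.  27.6] 59.03623962402344 285.41784989858013 250.7741717376606
scene drive_roller 0.62 [129.1 184.5 174.4 245.7] 1296 [150.4 216.2] [24.1 67.1] 26.56505012512207 150.03626543209876 214.69212962962962
scene fixture 0.79 [360.7  90.7 465.8 208.9] 4379 [428.1 157.9] [ 69.2 138.7] 53.34389114379883 413.4094542132907 166.81365608586435
scene keeper_cap 0.56 [310.6 207.  368.7 264.8] 1664 [339.3 233.7] [54.  39.6] 52.52382278442383 339.3016826923077 232.63701923076923
scene clamp 0.75 [437.6  90.3 469.7 140.4] 546 [452.8 114.9] [12.1 52.8] 26.56505012512207 453.77838827838826 113.5934065934066
scene clamp 0.55 [356.  269.1 394.4 290. ] 250 [375.5 276.5] [ 8.5 38.9] 63.43495178222656 373.152 278.448
```

Three roller-like things show in the top view. The grey tube with a black pulley is at (371,191), with the pulley at (370,160). The plain grey roller is at (437,192) and the purple look-alike at (466,295). I choose (371,191), and the crop confirms its black pulley on the side away from the robot. I'll move above it, keeping the gripper high.

```bash
python3 -m pendant '[[-8,-4,-6,-0.05,100],[-16,-6,-12,-0.1,100],[-72,-6,-59,-0.25,100],[-72,-6,-59,-0.25,100],[-72,-6,-59,-0.25,100],[-72,-6,-59,-0.25,100],[-72,-6,-59,-0.25,100],[-72,-6,-59,-0.25,100]]' 30
python3 -c "
from h import *
print(delta((545,-193,290)),R.from_quat(ctrl.get_obs()['ee_rot']).as_matrix()[:,0])"
```

```text
time_s: 3.55
ee_pos: [331.9, 293.4, 279.7]
ee_rot: [0.5, 0.5, -0.5, -0.5]
contact_force: [1.0, 0.3, 0.4]
gripper_width: 0.997
[-48.63010967  -1.03369554 -21.32735521] [2.48889211e-04 9.99999847e-01 4.93158808e-04]
```

```bash
python3 -m pendant '[[-48.6,-1,-21.3,-0.1,100],[-48.6,-1,-21.3,-0.1,100],[-48.6,-1,-21.3,-0.1,100],[-48.6,-1,-21.3,-0.1,100],[-48.6,-1,-21.3,-0.1,100],[-48.6,-1,-21.3,-0.1,100],[-48.6,-1,-21.3,-0.1,100],[-48.6,-1,-21.3,-0.1,100]]'
python3 -c "
from h import *
print(delta((545,-193,290)),R.from_quat(ctrl.get_obs()['ee_rot']).as_matrix()[:,0])"
```

```text
time_s: 4.35
ee_pos: [492.0, -73.6, 287.5]
ee_rot: [0.475, 0.525, -0.524, -0.474]
contact_force: [0.5, 1.5, -0.4]
gripper_width: 0.997
[-12.40846314  -0.24988473  -4.0912463 ] [-9.91012941e-02  9.95077323e-01  2.33405313e-04]
```

```bash
python3 -m pendant '[[-9.5,-0.5,-4.5,0,100],[-9.5,-0.5,-4.5,0,100],[-9.5,-0.5,-4.5,0,100],[-9.5,-0.5,-4.5,0,100],[-9.5,-0.5,-4.5,0,100],[-9.5,-0.5,-4.5,0,100],[-9.5,-0.5,-4.5,0,100],[-9.5,-0.5,-4.5,0,100]]'
python3 - <<'E'
from h import *
np.set_printoptions(precision=1,suppress=True)
c=cap('wrist','w1.png')
for t in('drive_roller','pulley'):
    print(t,[(m['uv'],m['score'],atz(c,m['uv'],47.4)) for m in ctrl.mark_of(t,'wrist')[:2]])
m=ctrl.outline_of('drive_roller','wrist')
print([(x['box'],x['score']) for x in m])
if m: np.save('reg.npy',m[0]['region'])
E
```

```text
time_s: 5.15
ee_pos: [546.0, -162.9, 292.9]
ee_rot: [0.475, 0.525, -0.524, -0.474]
contact_force: [0.5, 0.8, 0.2]
gripper_width: 0.997
drive_roller [([154.8, 181.7], 0.73, array([ 576.1, -384.2,   47.4])), ([294.5, 183.1], 0.72, array([ 559.2, -196.9,   47.4]))]
pulley [([289.3, 242.9], 0.84, array([ 646.6, -197.6,   47.4]))]
[([266.8, 121.2, 316.1, 261.6], 0.57), ([49.3, 1.0, 82.3, 8.5], 0.53)]
```

View pics/w1.png

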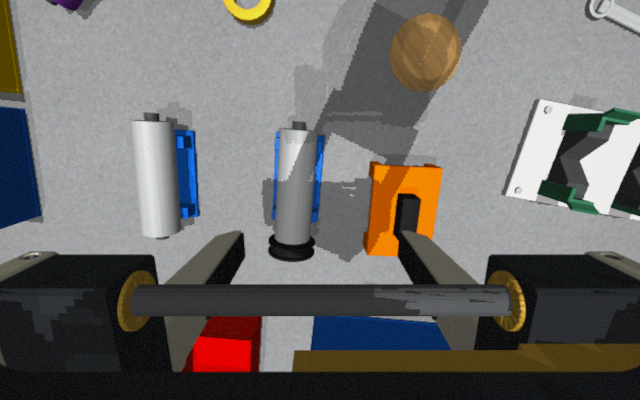

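Run:
```python
from h import *
np.set_printoptions(precision=2,suppress=True)
c=cap('wrist');r=np.load('reg.npy')
img=c['image']
P=[]
for v in range(130,232,4):
    u=np.nonzero(r[v])[0]
    if len(u): P.append(np.r_[v,u.min(),u.max(),atz(c,((u.min()+u.max()+1)/2,v),47.4)[:2]])
P=np.array(P);print(P)
k=P[(P[:,0]<226)]
print(np.polyfit(k[:,3],k[:,4],1))
ys,xs=np.nonzero(r)
for v in (121.2,261.6): print(atz(c,(292,v),47.4))
T=cap('top')
for v in(156.5,227.4): print('top',atz(T,(371.5,v),47.4))
cv2.imwrite('pics/w1c.png',cv2.resize(img[110:275,240:340],None,fx=4,fy=3.5))
```

```text
[[ 130.    279.    314.    489.38 -199.52]
 [ 134.    278.    316.    494.33 -198.48]
 [ 138.    278.    316.    499.37 -198.09]
 [ 142.    278.    316.    504.45 -197.68]
 [ 146.    278.    315.    509.62 -197.93]
 [ 150.    278.    315.    514.77 -197.53]
 [ 154.    278.    315.    519.95 -197.12]
 [ 158.    277.    314.    525.31 -198.02]
 [ 162.    277.    314.    530.56 -197.61]
 [ 166.    277.    314.    535.86 -197.2 ]
 [ 170.    277.    314.    541.19 -196.79]
 [ 174.    277.    313.    546.63 -197.03]
 [ 178.    277.    313.    552.04 -196.62]
 [ 182.    276.    313.    557.55 -196.86]
 [ 186.    275.    312.    563.17 -197.79]
 [ 190.    276.    312.    568.64 -196.69]
 [ 194.    276.    312.    574.2  -196.27]
 [ 198.    276.    312.    579.81 -195.84]
 [ 202.    276.    311.    585.53 -196.09]
 [ 206.    275.    312.    591.22 -195.66]
 [ 210.    275.    311.    597.02 -195.91]
 [ 214.    275.    310.    602.87 -196.16]
 [ 218.    275.    310.    608.69 -195.73]
 [ 222.    275.    310.    614.55 -195.29]
 [ 226.    275.    309.    620.53 -195.54]
 [ 230.    274.    309.    626.55 -195.8 ]]
[   0.02 -210.5 ]
[ 479.12 -206.72   47.4 ]
[ 675.19 -192.2    47.4 ]
top [ 661.12 -196.43   47.4 ]
top [ 468.51 -198.75   47.4 ]
```

View pics/w1c.png

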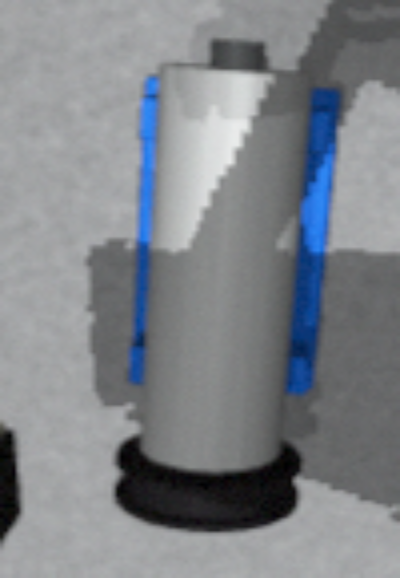

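```bash
python3 -c "
from h import *
print(delta((560,-197,130)),delta((560,-197,47.5)))"
```

```text
[-3.46806888 16.25179007 -1.0182083 ] [-3.47011748 24.50177911 -1.00491513]
```

```bash
python3 -m pendant '[[-3.5,3,-1,0.08,100],[-3.5,8,-1,0.08,100],[-3.5,12.5,-1,0.08,100],[-3.5,17,-1,0.08,100],[-3.5,20.5,-1,0.08,100],[-3.5,23,-1,0.08,100],[-3.5,24.5,-1,0.08,100],[-3.5,24.5,-1,0.08,100]]'
python3 - <<'E'
from h import *
print(delta((560,-197,47.5)),R.from_quat(ctrl.get_obs()['ee_rot']).as_matrix()[:,0])
c=cap('wrist','w2.png')
E
```

```text
time_s: 6.25
ee_pos: [559.2, -197.0, 45.8]
ee_rot: [0.495, 0.505, -0.505, -0.496]
contact_force: [-0.7, -0.7, -0.0]
gripper_width: 1.004
[ 0.00249277 -0.17232823 -0.07506087] [-0.01933523  0.99981199  0.00145904]
```

View pics/w2.png

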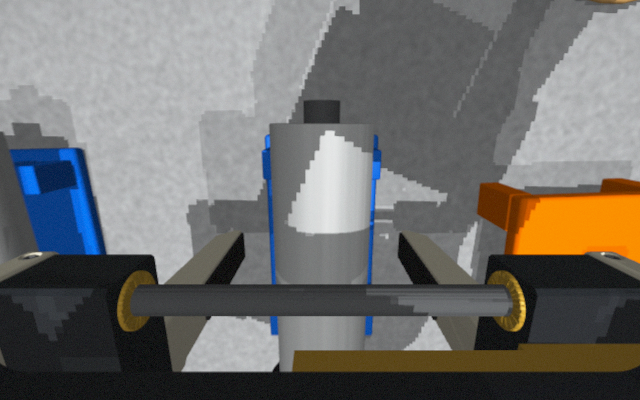

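The roller lies centred between the fingers, with the tube at columns 272–378. Now I'll close.

```bash
python3 -m pendant '[[0,-0.15,0,0,50],[0,-0.15,0,0,40],[0,-0.15,0,0,30],[0,-0.15,0,0,30],[0,-0.15,0,0,30],[0,-0.15,0,0,30],[0,-0.15,0,0,30],[0,-0.15,0,0,30]]' 50
python3 - <<'E'
from h import *
c=cap('wrist','w3.png')
E
```

```text
time_s: 7.1
ee_pos: [560.0, -196.9, 49.2]
ee_rot: [0.495, 0.505, -0.504, -0.495]
contact_force: [-1.6, 4.8, 3.5]
gripper_width: 0.528
```

View pics/w3.png

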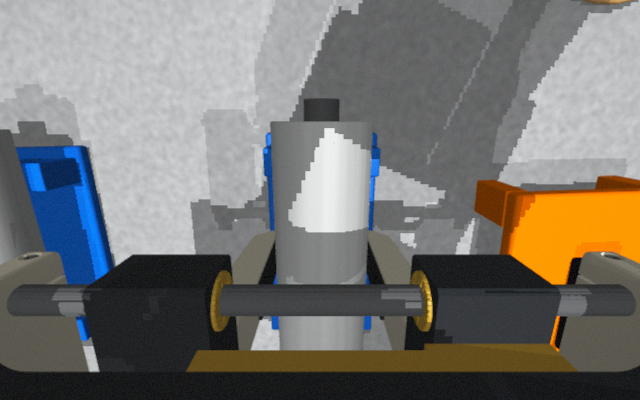

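```bash
python3 - <<'E'
from h import *
np.set_printoptions(precision=1,suppress=True)
c=cap('wrist')
for z in(47.4,72.4):print(z,atz(c,(322,122),z),ray(c,(322,122))[0])
print('stub end',atz(c,(322,99),47.4),atz(c,(322,99),55))
print(ctrl.get_obs()['ee_pos'])
E
python3 -m pendant '[[0,-2,0,0,30],[0,-5,0,0,30],[0,-9,0,0,30],[0,-13,0,0,30],[0,-17,0,0,30],[0,-20,0,0,30],[0,-20,0,0,30],[0,-20,0,0,30]]'
python3 - <<'E'
from h import *
c=cap('wrist','w4.png');c=cap('top','t4.png')
E
```

```text
47.4 [ 488.9 -197.3   47.4] [ 488.3 -198.1  195.5]
72.4 [ 488.8 -197.5   72.4] [ 488.3 -198.1  195.5]
stub end [ 478.3 -197.5   47.4] [ 478.8 -197.6   55. ]
[ 560.  -196.9   49.2]
time_s: 8.0
ee_pos: [559.6, -197.2, 247.9]
ee_rot: [0.495, 0.505, -0.504, -0.495]
contact_force: [-0.6, -0.5, -6.4]
gripper_width: 0.53
```

View pics/w4.png

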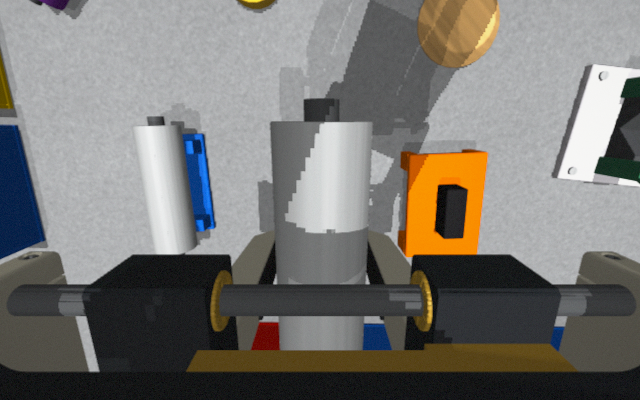

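View pics/t4.png

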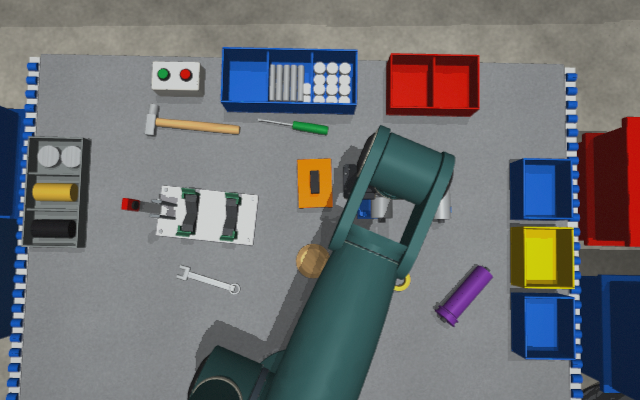

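The roller is held, and the rest of the scene is unchanged. I'll carry it to a viewing pose short of the fixture while turning the tool.

```bash
python3 -m pendant '[[2,-2,1,0.08,30],[5,-4,2,0.2,30],[9,-4,3,0.35,30],[13,-4,4,0.5,30],[17.5,-4,5,0.65,30],[22,-4,6,0.8,30],[26,-4,7,0.94,30],[29.5,-4,7.8,1.08,30]]'
python3 -c "
from h import *
print(delta((476,96,290)),R.from_quat(ctrl.get_obs()['ee_rot']).as_matrix()[:,0])"
```

```text
time_s: 8.9
ee_pos: [475.1, 96.1, 285.5]
ee_rot: [-0.681, -0.183, 0.186, 0.684]
contact_force: [1.5, -0.2, -5.2]
gripper_width: 0.53
[ 0.07349358 -0.44777046 -0.05844617] [ 0.86395591  0.50356017 -0.00270952]
```

```bash
python3 -m pendant '[[0,-0.4,0,0.13,30],[0,-0.4,0,0.26,30],[0,-0.4,0,0.38,30],[0,-0.4,0,0.5,30],[0,-0.4,0,0.58,30],[0,-0.4,0,0.63,30],[0,-0.4,0,0.63,30],[0,-0.4,0,0.63,30]]'
python3 - <<'E'
from h import *
np.set_printoptions(precision=1,suppress=True)
c=cap('wrist','w5.png')
print(c['rvec'],c['tvec'],c['fx'],c['cx'],c['cy'])
print(R.from_quat(ctrl.get_obs()['ee_rot']).as_matrix()[:,0])
for t,z in(('vee_seat',55.4),('cap_seat',50),('clamp_hinge',137),('fixture',0)):
    print(t,[(m['uv'],m['score'],atz(c,m['uv'],z)) for m in ctrl.mark_of(t,'wrist')[:2]])
E
```

```text
time_s: 9.7
ee_pos: [474.9, 96.1, 288.3]
ee_rot: [-0.706, 0.038, -0.033, 0.707]
contact_force: [-0.7, -0.3, -5.0]
gripper_width: 0.531
[-2.9  0.1  0. ] [-461.1   95.   478.9] 296.24863833348456 320.9694573318339 200.80105865986016
[ 1.  -0.1 -0. ]
vee_seat [([323.7, 61.4], 0.85, array([491. , 235.8,  55.4]))]
cap_seat [([328.2, 59.5], 0.68, array([496.6, 238.3,  50. ]))]
clamp_hinge []
fixture [([327.0, 67.6], 0.88, array([495.7, 237.5,   0. ]))]
```

View pics/w5.png

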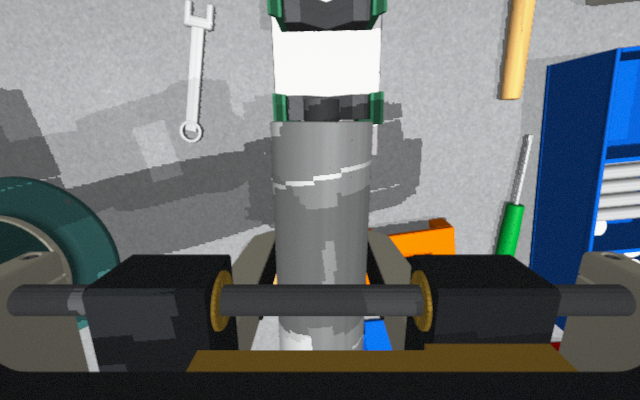

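```bash
python3 -m pendant '[[1,0,2,0,30],[1.5,0,4.5,0,30],[1.5,0,4.5,0,30],[1.5,0,4.5,0,30],[1.5,0,4.5,0,30],[1.5,0,4.5,0,30],[1.5,0,4.5,0,30],[1.5,0,4.5,0,30]]'
python3 - <<'E'
from h import *
np.set_printoptions(precision=1,suppress=True)
c=cap('wrist','w6.png')
cv2.imwrite('pics/w6c.png',cv2.resize(c['image'][0:135,230:430],None,fx=4,fy=4,interpolation=cv2.INTER_CUBIC))
import pickle;pickle.dump(c,open('w6.pkl','wb'))
print(R.from_quat(ctrl.get_obs()['ee_rot']).as_matrix())
for t,z in(('vee_seat',55.4),('cap_seat',50),('clamp_hinge',137),('fixture',0)):
    print(t,[(m['uv'],m['score'],atz(c,m['uv'],z)) for m in ctrl.mark_of(t,'wrist')[:2]])
E
```

```text
time_s: 10.75
ee_pos: [494.5, 139.1, 289.5]
ee_rot: [-0.705, 0.038, -0.034, 0.707]
contact_force: [-0.1, 0.6, -5.4]
gripper_width: 0.527
[[ 1.  -0.   0.1]
 [-0.1  0.   1. ]
 [-0.  -1.   0. ]]
vee_seat [([312.8, 99.9], 0.75, array([493.7, 237.5,  55.4]))]
cap_seat [([315.8, 95.3], 0.69, array([497.8, 242.8,  50. ])), ([494.5, 229.8], 0.21, array([724.5,  43.1,  50. ]))]
clamp_hinge []
fixture [([313.7, 101.8], 0.96, array([493.3, 238.7,   0. ]))]
```

View pics/w6c.png

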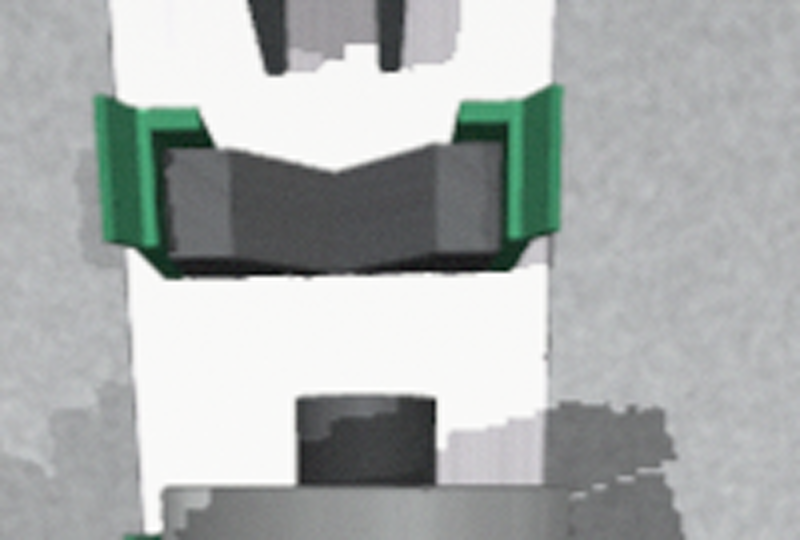

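```bash
cat > fit.py <<'E'
from h import *
import pickle
from scipy.optimize import least_squares
np.set_printoptions(precision=2,suppress=True)
c=pickle.load(open('w6.pkl','rb'))
F=np.array([[-30,70,50],[30,70,50],[-30,40,50],[30,40,50],[0,70,20]],float)
U=np.array([[230,149],[437,145],[229,257],[437,255],[335,174]])/4+[230,0]
L=[((128,290),-70),((145,500),-70),((551,270),70),((547,470),70)]
def world(p,P):
    a=p[2];return np.c_[p[0]+np.cos(a)*P[:,0]-np.sin(a)*P[:,1],p[1]+np.sin(a)*P[:,0]+np.cos(a)*P[:,1],P[:,2]+p[3]]
def res(p):
    e=(proj(c,world(p,F))-U).ravel()
    l=[]
    for (u,v),x in L:
        w=atz(c,(u/4+230,v/4),12)-[p[0],p[1],0]
        l.append((np.cos(p[2])*w[0]+np.sin(p[2])*w[1]-x)*0.7)
    return np.r_[e,l,p[3]*0.5]
s=least_squares(res,[493,240,-.1,0.]);print(s.x,s.fun)
E
python3 fit.py
```

```text
[495.93 238.04  -0.08   0.56] [ 0.08 -0.04 -0.55 -0.3   1.57  0.66 -0.41 -0.02  0.1  -0.38 -0.03  0.69
  0.17  0.09  0.28]
```

```bash
python3 -c "
from h import *
m=R.from_quat(ctrl.get_obs()['ee_rot']).as_matrix()
print(delta((496.2,241.7,115)),np.arctan2(m[1,0],m[0,0]),m[2])"
```

```text
[-0.79057203 17.46083767 10.17206233] -0.10176297284855931 [-0.00481057 -0.99998689  0.00175597]
```

```bash
python3 -m pendant '[[-0.2,0,3,-0.01,30],[-0.5,1,7,-0.02,30],[-0.8,4,10.2,-0.02,30],[-0.8,9,10.2,-0.02,30],[-0.8,13,10.2,-0.02,30],[-0.8,16,10.2,-0.02,30],[-0.8,17.5,10.2,-0.02,30],[-0.8,17.5,10.2,-0.02,30]]'
python3 - <<'E'
from h import *
o=ctrl.get_obs();m=R.from_quat(o['ee_rot']).as_matrix()
print(delta((496.2,241.7,115)),np.arctan2(m[1,0],m[0,0]),m[2])
c=cap('wrist','w7.png');c=cap('scene','s7.png')
cv2.imwrite('pics/s7c.png',cv2.resize(c['image'][60:260,300:520],None,fx=3,fy=3))
E
```

```text
time_s: 11.8
ee_pos: [495.5, 241.7, 113.0]
ee_rot: [-0.706, 0.031, -0.026, 0.707]
contact_force: [-0.2, 0.5, -3.9]
gripper_width: 0.528
[ 0.06748086 -0.19901224  0.00624324] -0.08181861536356645 [-7.28761064e-03 -9.99973294e-01  5.49400143e-04]
```

View pics/w7.png

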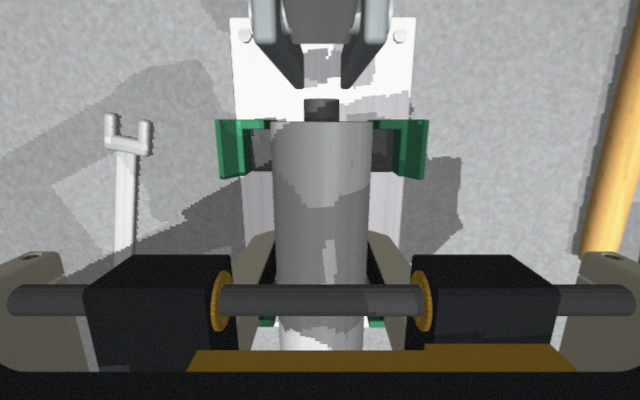

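View pics/s7c.png

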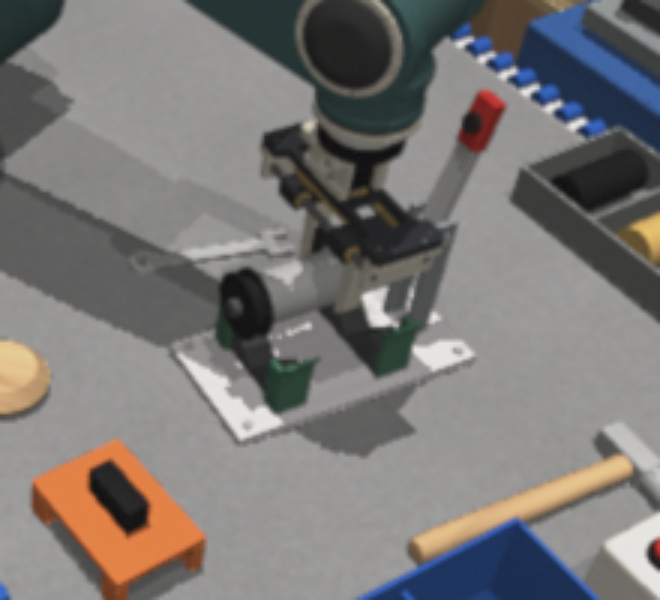

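Roller and fixture are coaxial in the picture: tube centre at column 321, cheeks and plate centred at about 323. I'll lower slowly.

```bash
python3 -m pendant '[[0.05,0.8,0,0,30],[0.05,1.8,0,0,30],[0.05,2.8,0,0,30],[0.05,3.7,0,0,30],[0.05,4.4,0,0,30],[0.05,4.9,0,0,30],[0.05,5.2,0,0,30],[0.05,5.2,0,0,30]]'
```

```text
time_s: 12.7
ee_pos: [497.0, 242.3, 63.8]
ee_rot: [-0.706, 0.03, -0.028, 0.707]
contact_force: [-0.4, -0.6, -4.5]
gripper_width: 0.527
```

```bash
python3 -m pendant '[[-0.03,0.1,-0.05,0,30],[-0.03,0.2,-0.05,0,30],[-0.03,0.3,-0.05,0,30],[-0.03,0.4,-0.05,0,30],[-0.03,0.45,-0.05,0,30],[-0.03,0.5,-0.05,0,30],[-0.03,0.5,-0.05,0,30],[-0.03,0.5,-0.05,0,30]]'
```

```text
time_s: 13.5
ee_pos: [496.6, 241.8, 58.9]
ee_rot: [-0.706, 0.03, -0.028, 0.707]
contact_force: [-1.4, 1.1, -4.1]
gripper_width: 0.53
```

```bash
python3 -m pendant '[[0,0.05,0,0,30],[0,0.1,0,0,30],[0,0.15,0,0,30],[0,0.2,0,0,30],[0,0.2,0,0,30],[0,0.2,0,0,30],[0,0.2,0,0,30],[0,0.2,0,0,30]]'
```

```text
time_s: 14.3
ee_pos: [496.7, 241.9, 58.6]
ee_rot: [-0.706, 0.03, -0.028, 0.707]
contact_force: [-11.3, -3.1, 16.5]
gripper_width: 0.53
```

Contact is made, with more load on the +x flank. I'll ease 1 mm towards −x and then open gradually.

```bash
python3 -m pendant '[[-0.05,0,0,0,53],[-0.1,0,0,0,53],[-0.1,0,0,0,54],[-0.1,0,0,0,55],[-0.1,0,0,0,57],[-0.1,0,0,0,60],[-0.1,0,0,0,64],[-0.1,0,0,0,68]]' 20
python3 - <<'E'
from h import *
c=cap('wrist','w8.png');c=cap('scene','s8.png')
cv2.imwrite('pics/s8c.png',cv2.resize(c['image'][60:260,300:520],None,fx=3,fy=3))
E
```

```text
time_s: 15.1
ee_pos: [495.8, 242.0, 58.7]
ee_rot: [-0.706, 0.03, -0.028, 0.707]
contact_force: [1.0, 0.8, -0.1]
gripper_width: 0.666
```

View pics/w8.png

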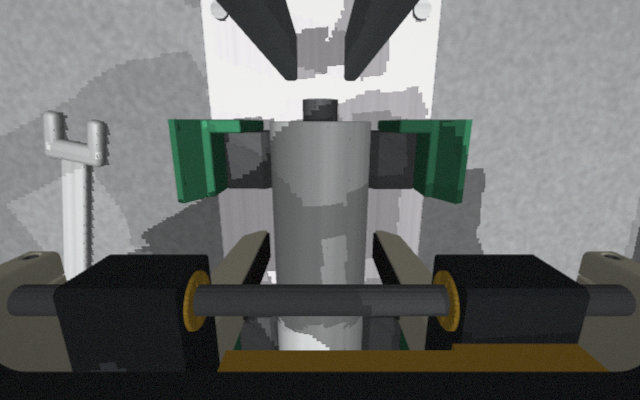

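View pics/s8c.png

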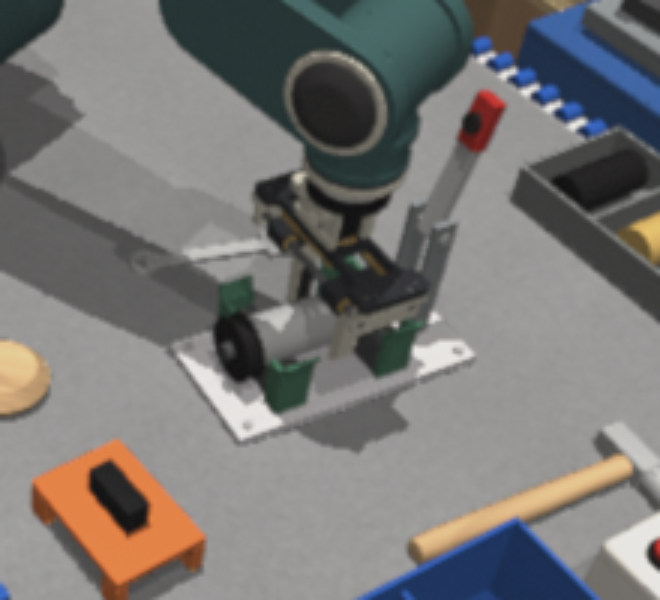

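Run:
```python
from h import *
np.set_printoptions(precision=1,suppress=True)
c=cap('wrist')
I=c['image']
cv2.imwrite('pics/w8c.png',cv2.resize(I[80:220,160:480],None,fx=2.5,fy=2.5,interpolation=cv2.INTER_CUBIC))
p=np.array([495.9,238.04]);a=-.08
def f(uv,z):
    w=atz(c,uv,z)[:2]-p;return np.array([np.cos(a)*w[0]+np.sin(a)*w[1],-np.sin(a)*w[0]+np.cos(a)*w[1]])
print('tube end',f((321,122),80.4),'stub end',f((320,99),57))
print('groove edge near? ',f((272,188),50),f((370,188),50))
def W(P):return [p[0]+np.cos(a)*P[0]-np.sin(a)*P[1],p[1]+np.sin(a)*P[0]+np.cos(a)*P[1],P[2]]
for P in[(-30,70,50),(30,70,50),(-50,40,50),(50,40,50),(-50,70,68),(50,70,68),(-70,150,12),(70,150,12)]:print(P,proj(c,[W(P)]))
```

```text
tube end [ 0.1 76. ] stub end [-0.4 86.5]
groove edge near?  [-26.3  41.8] [26.2 41.8]
(-30, 70, 50) [[262.4 134.2]]
(30, 70, 50) [[379.7 134. ]]
(-50, 40, 50) [[228.2 191.4]]
(50, 40, 50) [[414.3 191.2]]
(-50, 70, 68) [[210.6 135.9]]
(50, 70, 68) [[431.5 135.5]]
(-70, 150, 12) [[197.5 -12.9]]
(70, 150, 12) [[445.  -13.9]]
```

View pics/w8c.png

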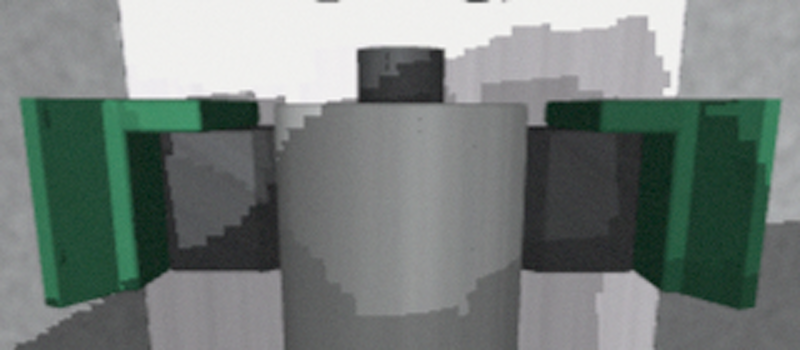

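The roller is home: its end lies at fixture y ≈ 75 and the block edges agree with the fit to within 2 mm. I'll open and rise.

```bash
python3 -m pendant '[[0,0,0,0,80],[0,0,0,0,100],[0,0,0,0,100],[0,-2,0,0,100],[0,-6,0,0,100],[0,-11,0,0,100],[0,-16,0,0,100],[0,-21,0,0,100]]'
python3 -c "
from h import *
print(delta((545,-44,290)),R.from_quat(ctrl.get_obs()['ee_rot']).as_matrix()[:,0])"
```

```text
time_s: 16.05
ee_pos: [496.0, 241.3, 270.7]
ee_rot: [-0.706, 0.03, -0.028, 0.708]
contact_force: [0.4, 0.1, 0.1]
gripper_width: 0.998
[  7.20325219  -2.02578148 -28.02467721] [ 0.99665676 -0.08163434 -0.00333619]
```

```bash
python3 -m pendant '[[1,-2,-4,-0.15,100],[2,-2,-8,-0.3,100],[3,-2,-12,-0.45,100],[4,-2,-16,-0.6,100],[5,-2,-20,-0.75,100],[6,-2,-24,-0.9,100],[7.2,-2,-28,-1.05,100],[7.2,-2,-28,-1.2,100]]'
python3 -c "
from h import *
m=R.from_quat(ctrl.get_obs()['ee_rot']).as_matrix()
print(delta((545,-44,290)),np.arctan2(m[1,0],m[0,0]))"
```

```text
time_s: 16.85
ee_pos: [545.3, -47.6, 289.4]
ee_rot: [-0.605, -0.363, 0.364, 0.608]
contact_force: [0.1, 0.8, 0.5]
gripper_width: 0.999
[ 0.29959242 -0.0623744   0.19630903] 1.079953173324473
```

```bash
python3 -m pendant '[[0.3,0,0.2,-0.14,100],[0.3,0,0.2,-0.28,100],[0.3,0,0.2,-0.4,100],[0.3,0,0.2,-0.5,100],[0.3,0,0.2,-0.5,100],[0.3,0,0.2,-0.5,100],[0.3,0,0.2,-0.5,100],[0.3,0,0.2,-0.5,100]]'
python3 - <<'E'
from h import *
import pickle
np.set_printoptions(precision=2,suppress=True)
m=R.from_quat(ctrl.get_obs()['ee_rot']).as_matrix()
print(np.arctan2(m[1,0],m[0,0]))
c=cap('wrist','w9.png');pickle.dump(c,open('w9.pkl','wb'))
m=ctrl.outline_of('keeper_cap','wrist');print([(x['score'],x['box']) for x in m])
print([(x['uv'],x['score'],atz(c,x['uv'],0)) for x in ctrl.mark_of('keeper_cap','wrist')])
cv2.imwrite('pics/w9c.png',cv2.resize(c['image'][120:280,240:400],None,fx=4.5,fy=3.7,interpolation=cv2.INTER_CUBIC))
t=cap('top','t9.png');cv2.imwrite('pics/t9c.png',cv2.resize(t['image'][140:290,90:290],None,fx=4,fy=4))
E
```

```text
time_s: 17.65
ee_pos: [544.9, -44.0, 289.4]
ee_rot: [-0.497, -0.502, 0.502, 0.5]
contact_force: [0.3, 0.7, 0.1]
gripper_width: 0.997
1.5785091946286098
[(0.79, [281.6, 154.5, 356.2, 253.1])]
[([317.7, 202.5], 0.62, array([592.2 , -47.42,   0.  ]))]
```

View pics/w9.png

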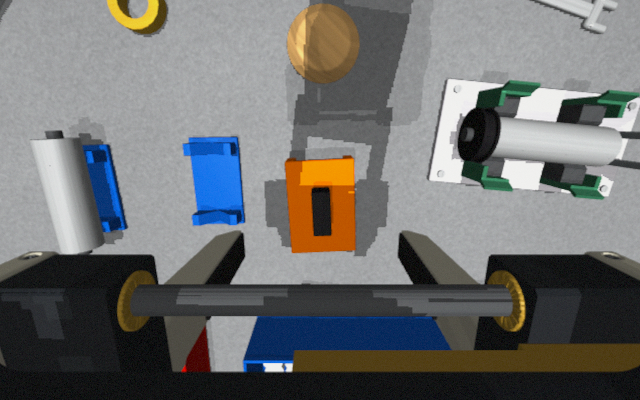

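View pics/w9c.png

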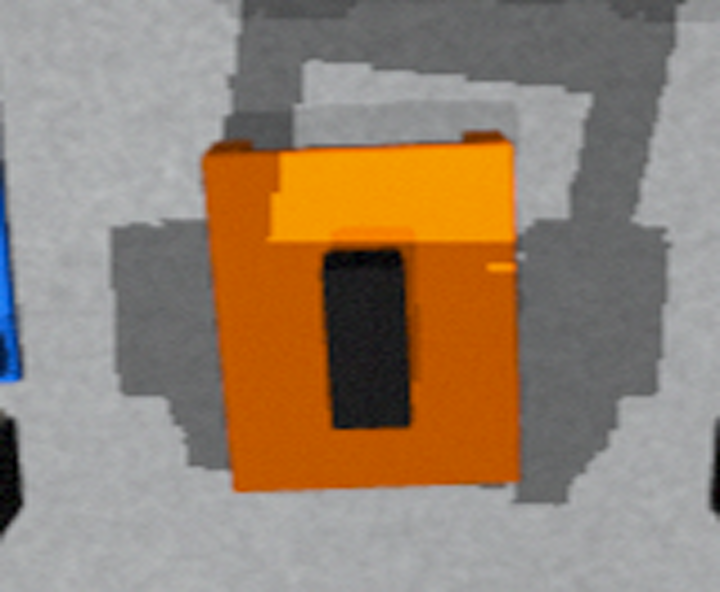

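View pics/t9c.png

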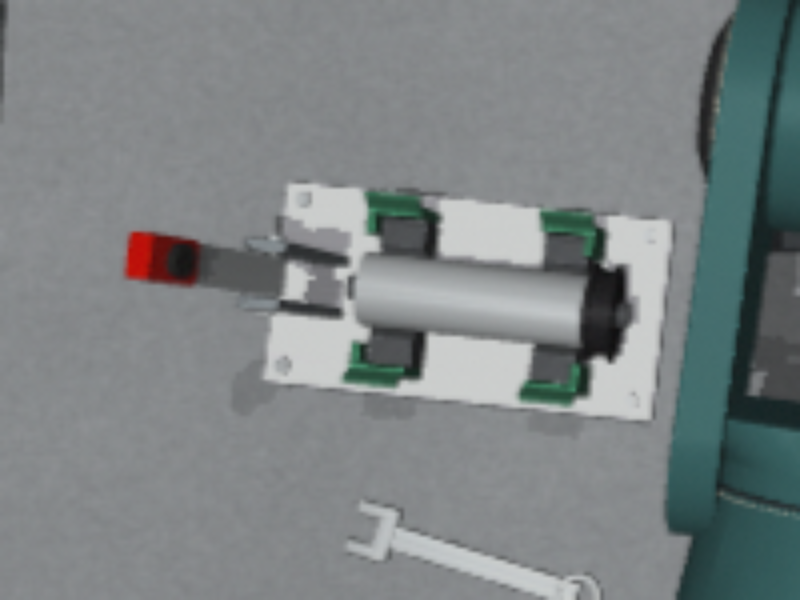

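Run:
```python
from h import *
import pickle
from scipy.optimize import least_squares
np.set_printoptions(precision=2,suppress=True)
c=pickle.load(open('w9.pkl','rb'))
# image top = near robot (-x); image right = +y
F=np.array([[-66.5,-46.5,43],[-66.5,46.5,43],[66.5,46.5,43],[66.5,-46.5,43],[30,12,73],[30,-12,73]],float)
U=np.array([[204,155],[512,143],[520,480],[234,490],[411,428],[332,430]])/[4.5,3.7]+[240,120]
def w(p):
    a=p[2];return np.c_[p[0]+np.cos(a)*F[:,0]-np.sin(a)*F[:,1],p[1]+np.sin(a)*F[:,0]+np.cos(a)*F[:,1],F[:,2]]
s=least_squares(lambda p:(proj(c,w(p))-U).ravel(),[590,-44,0]);print(s.x,s.fun)
p=s.x
print(delta((p[0],p[1],66)))
```

```text
[587.88 -41.67   0.05] [-0.99 -0.88  0.77 -0.81  0.44  0.93 -0.6   0.96  0.57 -0.03 -0.19  0.21]
[ 0.15 22.32 -4.37]
```

```bash
python3 -m pendant '[[0.1,2,-2,-0.02,100],[0.2,6,-4.4,-0.04,100],[0.2,10.5,-4.4,-0.04,100],[0.2,15,-4.4,-0.04,100],[0.2,18.5,-4.4,-0.04,80],[0.2,21,-4.4,-0.04,70],[0.2,22.3,-4.4,-0.04,60],[0.2,22.3,-4.4,-0.04,60]]' 40
python3 - <<'E'
from h import *
m=R.from_quat(ctrl.get_obs()['ee_rot']).as_matrix()
print(np.arctan2(m[1,0],m[0,0]), delta((587.9,-41.7,66)))
c=cap('wrist','w10.png')
E
```

```text
time_s: 18.65
ee_pos: [587.5, -41.1, 64.8]
ee_rot: [-0.486, -0.511, 0.513, 0.49]
contact_force: [-0.8, -0.4, 1.5]
gripper_width: 0.704
1.6192753277444536 [-0.06527205 -0.11741964 -0.03630336]
```

View pics/w10.png

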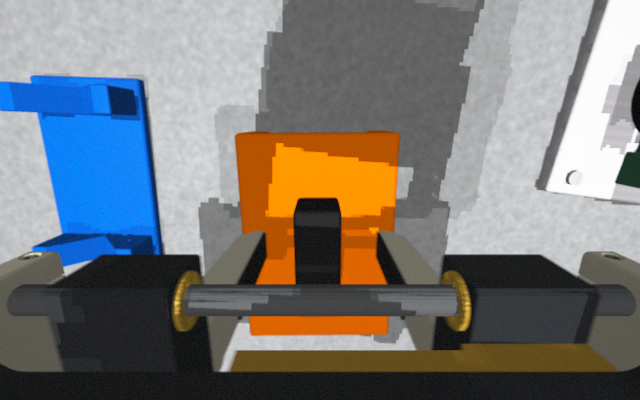

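The rib (columns 294–342) sits centred between the fingers. I'll grip it.

```bash
python3 -m pendant '[[0,-0.1,0,0,40],[0,-0.1,0,0,20],[0,-0.1,0,0,10],[0,-0.1,0,0,10],[0,-0.1,0,0,10],[0,-0.1,0,0,10],[0,-0.1,0,0,10],[0,-0.1,0,0,10]]' 45
python3 - <<'E'
from h import *
c=cap('wrist','w11.png')
o=ctrl.get_obs();print(o['ee_pos'])
np.set_printoptions(precision=1,suppress=True)
for uv in((238,133),(398,133)):print(atz(c,uv,43))
cv2.imwrite('pics/w11c.png',cv2.resize(c['image'][110:350,200:440],None,fx=2.5,fy=2.5))
E
```

```text
time_s: 19.5
ee_pos: [588.4, -41.3, 68.0]
ee_rot: [-0.486, -0.512, 0.512, 0.489]
contact_force: [-1.2, -2.4, 5.7]
gripper_width: 0.256
[588.41562931 -41.31293547  67.96205579]
[525.6 -90.7  43. ]
[521.2  -0.5  43. ]
```

View pics/w11c.png

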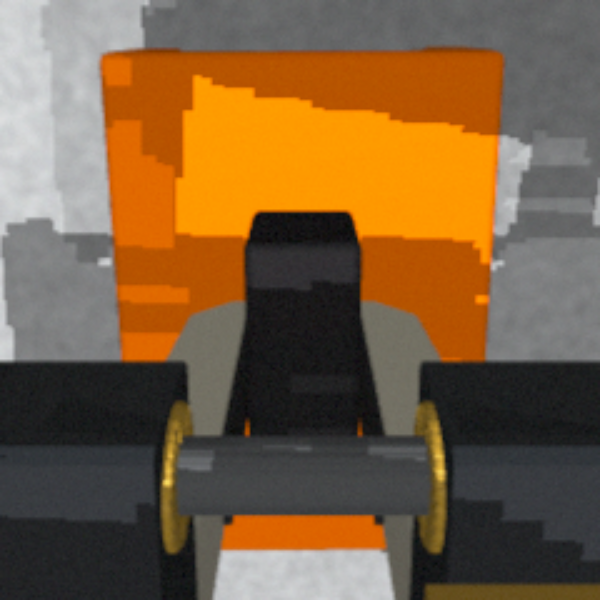

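```bash
python3 -m pendant '[[0,-1,0,0,10],[0,-3.5,0,0,10],[0,-8,0,0,10],[0,-13,0,0.02,10],[1,-18,0,0.1,10],[3,-21,1,0.22,10],[6,-22,2,0.36,10],[10,-22,3,0.5,10]]'
python3 -c "
from h import *
m=R.from_quat(ctrl.get_obs()['ee_rot']).as_matrix()
print(delta((490,170,290)),np.arctan2(m[1,0],m[0,0]))"
```

```text
time_s: 20.35
ee_pos: [554.1, 57.0, 290.8]
ee_rot: [-0.6, -0.373, 0.373, 0.601]
contact_force: [1.2, 1.2, -5.0]
gripper_width: 0.257
[ 7.29427876  0.1086312  10.75297978] 1.1119528810483934
```

```bash
python3 -m pendant '[[1,0,1.5,0.15,10],[2,0,3,0.3,10],[3,0,4.5,0.45,10],[4,0,6,0.6,10],[5,0,7.5,0.75,10],[6,0,9,0.9,10],[7.3,0,10.7,1.05,10],[7.3,0,10.7,1.19,10]]'
python3 - <<'E'
from h import *
import pickle
m=R.from_quat(ctrl.get_obs()['ee_rot']).as_matrix()
print(delta((495.8,240.6,160)),np.arctan2(m[1,0],m[0,0]))
c=cap('wrist','w12.png');pickle.dump(c,open('w12.pkl','wb'))
E
```

```text
time_s: 21.15
ee_pos: [489.3, 171.5, 291.3]
ee_rot: [-0.706, 0.03, -0.029, 0.707]
contact_force: [0.9, -0.2, -4.7]
gripper_width: 0.253
[ 0.09367306 13.15223495  6.90664926] -0.08240812983389345
```

View pics/w12.png

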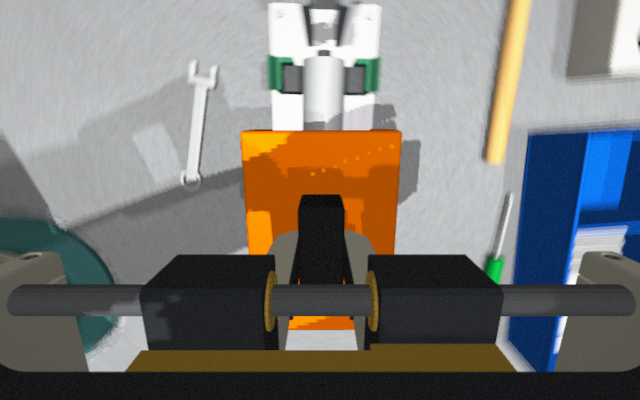

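```bash
python3 -m pendant '[[0,0,3,0,10],[0.1,2,6,0,10],[0.1,6,6.9,0,10],[0.1,9.5,6.9,0,10],[0.1,12,6.9,0,10],[0.1,13,6.9,0,10],[0.1,13,6.9,0,10],[0.1,13,6.9,0,10]]'
python3 - <<'E'
from h import *
import pickle
m=R.from_quat(ctrl.get_obs()['ee_rot']).as_matrix()
print(delta((495.8,240.6,160)),np.arctan2(m[1,0],m[0,0]))
c=cap('wrist','w13.png');pickle.dump(c,open('w13.pkl','wb'))
cv2.imwrite('pics/w13c.png',cv2.resize(c['image'][80:220,200:440],None,fx=3.3,fy=3.3,interpolation=cv2.INTER_CUBIC))
E
```

```text
time_s: 22.0
ee_pos: [497.5, 239.7, 163.0]
ee_rot: [-0.705, 0.032, -0.033, 0.707]
contact_force: [-0.8, 1.0, -3.5]
gripper_width: 0.254
[-0.17670364  0.29719534  0.07330376] -0.09179586977099444
```

View pics/w13c.png

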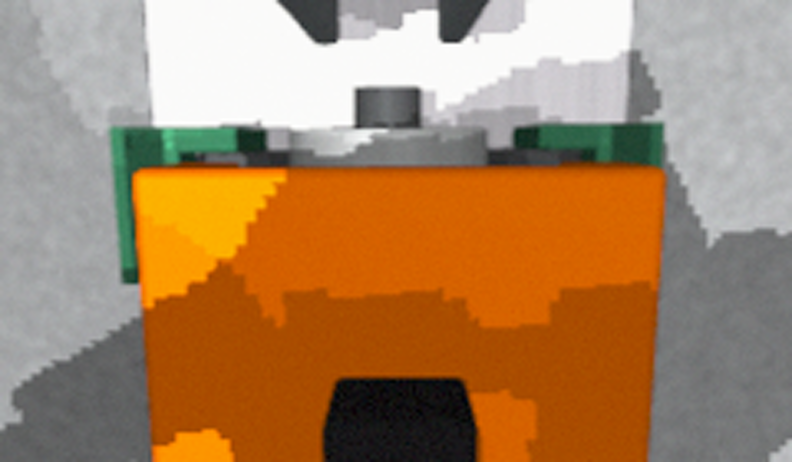

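Run:
```python
from h import *
import pickle
np.set_printoptions(precision=1,suppress=True)
c=pickle.load(open('w13.pkl','rb'))
p=np.array([495.7,239.8]);a=-.08
def f(uv,z):
    w=atz(c,(uv[0]/3.3+200,uv[1]/3.3+80),z)[:2]-p;return np.array([np.cos(a)*w[0]+np.sin(a)*w[1],-np.sin(a)*w[0]+np.cos(a)*w[1]])
print('tube end',f((388,129),80.4)) 
print('plate edges',f((153,100),12),f((630,100),12))
print('lip top L',f((115,127),80),f((660,124),80),'68:',f((185,127),68),f((597,124),68))
print('cap edge',f((135,170),43+95),f((665,170),43+95))
o=ctrl.get_obs();w=np.array(o['ee_pos'])[:2]-p;print('tcp',np.cos(a)*w[0]+np.sin(a)*w[1],-np.sin(a)*w[0]+np.cos(a)*w[1],o['ee_pos'])
print(proj(c,[[0,0,0]])*0)
```

```text
tube end [ 0.4 74.2]
plate edges [-68.7  83.8] [70.2 82.1]
lip top L [-61.3  75.4] [61.9 74.6] 68: [-48.   75.4] [50.  74.9]
cap edge [-42.2  67.4] [48.4 66.4]
tcp 1.9229090416788173 0.11070949525556684 [497.6 239.8 163.3]
[[-0.  0.]]
```

```bash
python3 -m pendant '[[-0.08,0,0,-0.01,10],[-0.15,0.3,0,-0.012,10],[-0.15,0.8,0,-0.012,10],[-0.15,1.3,0,-0.012,10],[-0.15,1.8,0,-0.012,10],[-0.15,2.2,0,-0.012,10],[-0.15,2.5,0,-0.012,10],[-0.15,2.5,0,-0.012,10]]'
python3 - <<'E'
from h import *
np.set_printoptions(precision=1,suppress=True)
m=R.from_quat(ctrl.get_obs()['ee_rot']).as_matrix()
print(np.arctan2(m[1,0],m[0,0])); o=ctrl.get_obs();print(o['ee_pos'],o['contact_force'])
c=cap('wrist','w14.png')
cv2.imwrite('pics/w14c.png',cv2.resize(c['image'][80:220,200:440],None,fx=3.3,fy=3.3,interpolation=cv2.INTER_CUBIC))
c=cap('scene');cv2.imwrite('pics/s14c.png',cv2.resize(c['image'][60:260,300:520],None,fx=3,fy=3))
E
```

```text
time_s: 22.85
ee_pos: [496.0, 239.9, 137.7]
ee_rot: [-0.706, 0.028, -0.028, 0.708]
contact_force: [0.8, 0.2, -4.1]
gripper_width: 0.255
-0.0800550424492581
[496.  239.9 137.7] [ 0.8  0.2 -4.1]
```

View pics/w14c.png

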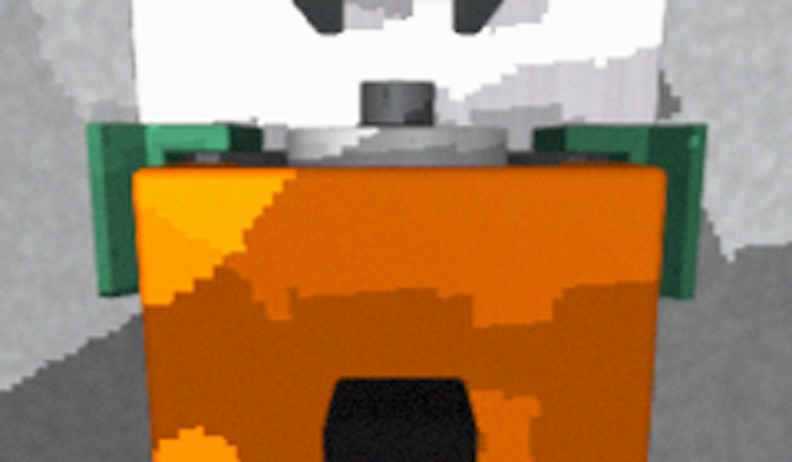

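View pics/s14c.png

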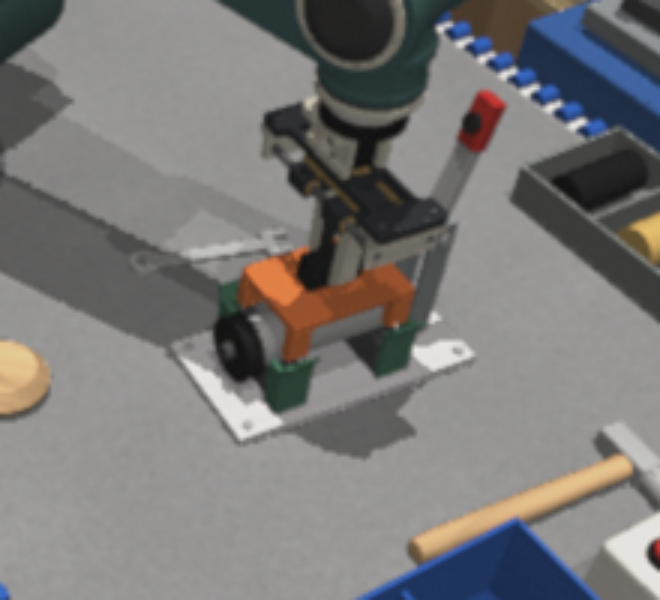

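```bash
python3 -m pendant '[[0,0.3,0,0,10],[0,0.6,0,0,10],[0,0.9,0,0,10],[0,1.2,0,0,10],[0,1.4,0,0,10],[0,1.6,0,0,10],[0,1.6,0,0,10],[0,1.6,0,0,10]]'
```

```text
time_s: 23.75
ee_pos: [496.2, 240.1, 122.4]
ee_rot: [-0.705, 0.028, -0.029, 0.708]
contact_force: [0.1, -0.8, -4.3]
gripper_width: 0.259
```

```bash
python3 -m pendant '[[0,0.1,0,0,10],[0,0.2,0,0,10],[0,0.3,0,0,10],[0,0.4,0,0,10],[0,0.4,0,0,10],[0,0.4,0,0,10],[0,0.4,0,0,10],[0,0.4,0,0,10]]'
```

```text
time_s: 24.55
ee_pos: [496.3, 240.1, 118.4]
ee_rot: [-0.705, 0.028, -0.029, 0.708]
contact_force: [-1.2, -0.3, -2.8]
gripper_width: 0.255
```

```bash
python3 -m pendant '[[0,0.05,0,0,10],[0,0.1,0,0,10],[0,0.15,0,0,10],[0,0.2,0,0,10],[0,0.2,0,0,10],[0,0.2,0,0,10],[0,0.2,0,0,10],[0,0.2,0,0,10]]'
```

```text
time_s: 25.35
ee_pos: [496.3, 240.1, 118.0]
ee_rot: [-0.705, 0.028, -0.029, 0.708]
contact_force: [-9.1, -3.3, 12.5]
gripper_width: 0.255
```

Contact comes at TCP z = 118, as expected for feet on the shoulders. I'll release gradually and rise.

```bash
python3 -m pendant '[[0,-0.1,0,0,26],[0,-0.1,0,0,28],[0,-0.1,0,0,32],[0,-0.1,0,0,40],[0,-0.1,0,0,50],[0,-0.1,0,0,60],[0,-0.1,0,0,60],[0,-0.1,0,0,60]]'
python3 - <<'E'
from h import *
c=cap('wrist')
cv2.imwrite('pics/w15c.png',cv2.resize(c['image'][80:220,200:440],None,fx=3.3,fy=3.3,interpolation=cv2.INTER_CUBIC))
c=cap('scene');cv2.imwrite('pics/s15c.png',cv2.resize(c['image'][60:260,300:520],None,fx=3,fy=3))
E
```

```text
time_s: 26.15
ee_pos: [496.3, 240.2, 118.9]
ee_rot: [-0.705, 0.028, -0.029, 0.708]
contact_force: [-0.3, 0.2, -0.4]
gripper_width: 0.6
```

View pics/w15c.png

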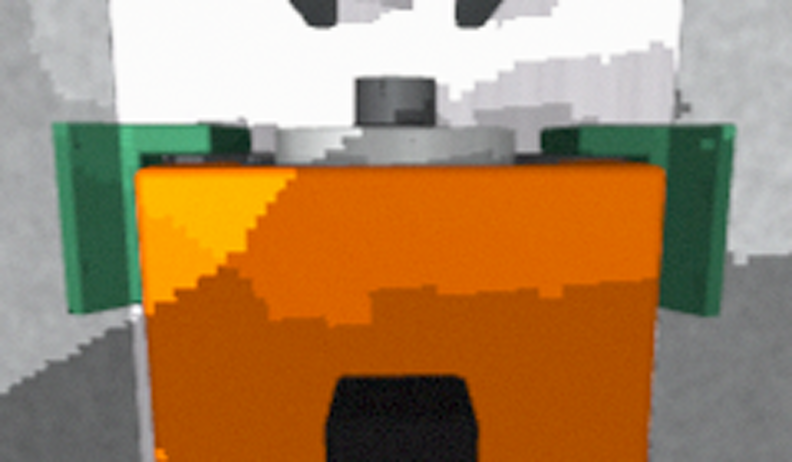

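View pics/s15c.png

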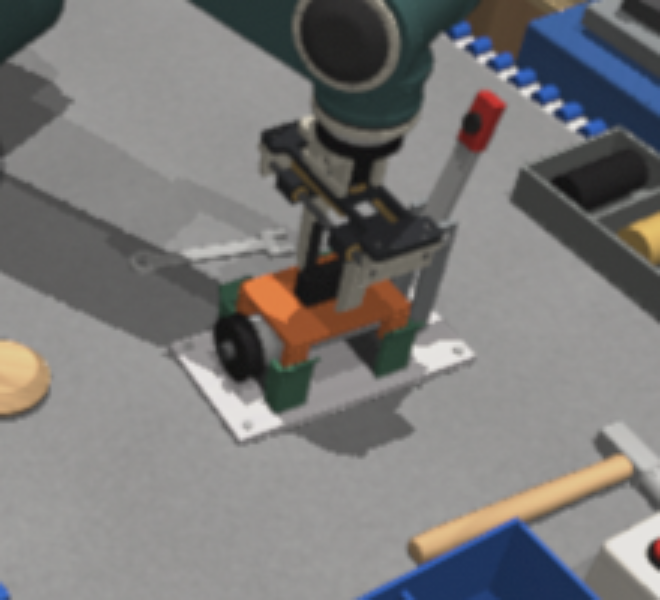

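```bash
python3 -m pendant '[[0,0,0,0,100],[0,0,0,0,100],[0,-2,0,0,100],[0,-6,0,0,100],[0,-11,0,0,100],[0,-16,0,0,60],[0,-21,0,0,30],[0,-24,0,0,0]]'
python3 - <<'E'
from h import *
np.set_printoptions(precision=1,suppress=True)
T=cap('top','t16.png');S=cap('scene','s16.png')
print(ctrl.get_obs()['ee_pos'])
cv2.imwrite('pics/t16c.png',cv2.resize(T['image'][140:290,90:290],None,fx=4,fy=4))
cv2.imwrite('pics/s16c.png',cv2.resize(S['image'][60:260,300:520],None,fx=3,fy=3))
p=np.array([495.7,239.8]);a=-.08
def W(P):return [p[0]+np.cos(a)*P[0]-np.sin(a)*P[1],p[1]+np.sin(a)*P[0]+np.cos(a)*P[1],P[2]]
for th in (1.5,1.6,1.7,1.8,1.9):
    # sleeve end centre and tip
    e=lambda r,o:W([0,112-r*np.cos(th)+o*np.sin(th),137+r*np.sin(th)+o*np.cos(th)])
    print(th,e(113,8),[ (proj(c,[e(138,0)])[0],proj(c,[e(88,0)])[0]) for c in(T,S)])
E
```

```text
time_s: 27.05
ee_pos: [495.9, 239.3, 363.3]
ee_rot: [-0.705, 0.026, -0.03, 0.708]
contact_force: [0.4, -0.2, 0.3]
gripper_width: 0.793
[496.4 239.5 364. ]
1.5 [np.float64(504.64937935121264), np.float64(351.42848988797266), np.float64(250.28283109959978)] [(array([141. , 204.5]), array([147.2, 205.8])), (array([451.8,  94.2]), array([448.6, 109.5]))]
1.6 [np.float64(505.5531728836703), np.float64(362.7017975933935), np.float64(249.71822096527976)] [(array([134.8, 203.9]), array([143.4, 205.4])), (array([456.2,  92.9]), array([451.3, 108.7]))]
1.7 [np.float64(506.4479466647559), np.float64(373.8625990360546), np.float64(248.02736762676474)] [(array([128.9, 203.3]), array([139.8, 205.1])), (array([460.3,  92. ]), array([453.9, 108.1]))]
1.8 [np.float64(507.3247604106217), np.float64(384.7993791772112), np.float64(245.22716553169136)] [(array([123.3, 202.8]), array([136.4, 204.8])), (array([464.3,  91.5]), array([456.3, 107.7]))]
1.9 [np.float64(508.1748532881552), np.float64(395.4028613249118), np.float64(241.3455933737698)] [(array([118.1, 202.3]), array([133.2, 204.5])), (array([468. ,  91.5]), array([458.7, 107.7]))]
```

View pics/t16c.png

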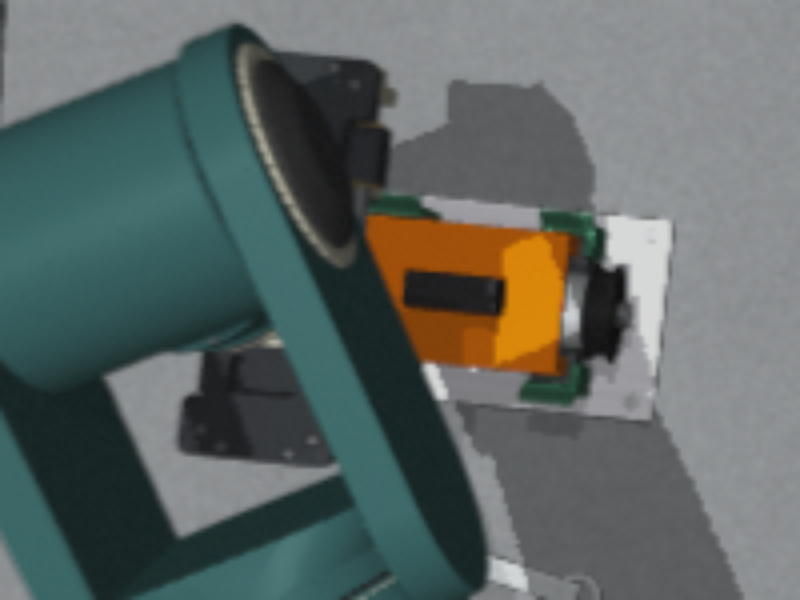

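View pics/s16c.png

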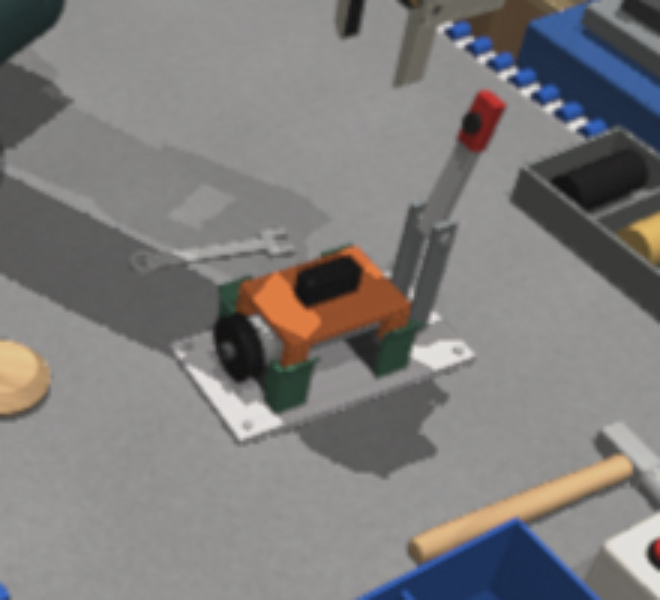

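The cap sits square and is released. The sleeve in the scene view, (463,91)–(457,109), matches clamp ≈ 1.78 rad. I'll take closed fingers over and behind the clamp, then down.

```bash
python3 -m pendant '[[0,0,4,0,0],[0,0,9,0,0],[0,0,14,0,0],[0,0,19,0,0],[0,0,19.5,0,0],[0,2,19.5,0,0],[0,6,19.5,0,0],[0,9.9,19.5,0,0]]' 20
python3 - <<'E'
from h import *
np.set_printoptions(precision=1,suppress=True)
p=np.array([495.7,239.8]);a=-.08
o=ctrl.get_obs();w=np.array(o['ee_pos'])[:2]-p;print('tcp_f',np.cos(a)*w[0]+np.sin(a)*w[1],-np.sin(a)*w[0]+np.cos(a)*w[1],o['ee_pos'][2],o['gripper_width'])
S=cap('scene');cv2.imwrite('pics/s17c.png',cv2.resize(S['image'][40:240,320:540],None,fx=3,fy=3))
E
```

```text
time_s: 27.95
ee_pos: [512.6, 434.1, 264.3]
ee_rot: [-0.704, 0.026, -0.031, 0.709]
contact_force: [0.0, 0.4, -0.0]
gripper_width: 0.027
tcp_f 1.3633183107010733 195.05409485436996 264.3408463722781 0.026539975163371917
```

View pics/s17c.png

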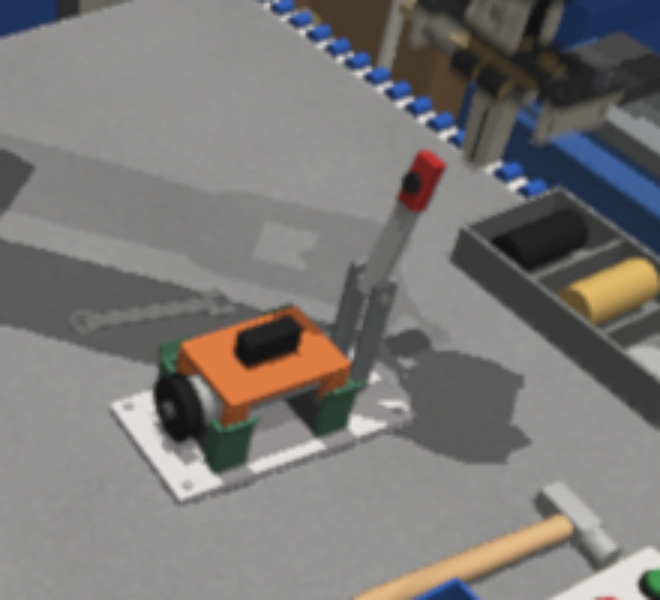

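```bash
python3 -m pendant '[[-0.1,0,-2.5,0,0],[-0.1,-0.2,-4.2,0,0],[-0.1,-0.3,-5.2,0,0],[-0.1,-0.35,-6.9,0,0],[-0.1,-0.4,-8.6,0,0],[-0.1,-0.1,-10.3,0,0],[-0.1,0.4,-11.9,0,0],[-0.1,1.2,-13.4,0,0]]'
python3 - <<'E'
from h import *
p=np.array([495.7,239.8]);a=-.08
o=ctrl.get_obs();w=np.array(o['ee_pos'])[:2]-p;print('tcp_f',np.cos(a)*w[0]+np.sin(a)*w[1],-np.sin(a)*w[0]+np.cos(a)*w[1],o['ee_pos'][2],o['contact_force'])
S=cap('scene');cv2.imwrite('pics/s18c.png',cv2.resize(S['image'][40:240,320:540],None,fx=3,fy=3))
E
```

```text
time_s: 28.8
ee_pos: [499.7, 298.3, 244.2]
ee_rot: [-0.706, 0.028, -0.029, 0.707]
contact_force: [0.7, 3.2, -0.4]
gripper_width: 0.002
tcp_f -0.6471294650554116 58.59051332316344 244.2263171967302 [ 0.67191659  3.20659777 -0.3653448 ]
```

View pics/s18c.png

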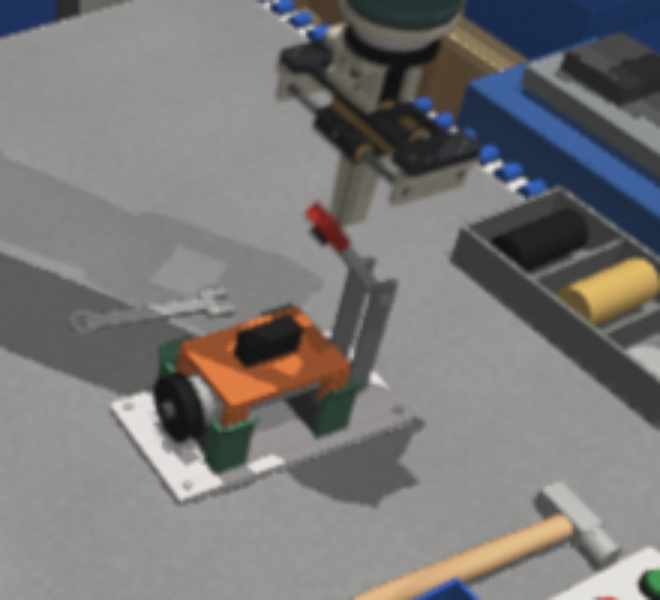

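```bash
python3 -m pendant '[[0.05,0.3,-1.2,0,0],[0.05,1.3,-2.4,0,0],[0.05,2.7,-3.4,0,0],[0.05,3.9,-4.1,0,0],[0.05,5.2,-4.6,0,0],[0.05,6.2,-4.9,0,0],[0.05,6.9,-5.1,0,0],[0.05,7.3,-5.2,0,0]]'
python3 - <<'E'
from h import *
p=np.array([495.7,239.8]);a=-.08
o=ctrl.get_obs();w=np.array(o['ee_pos'])[:2]-p;print('tcp_f',np.cos(a)*w[0]+np.sin(a)*w[1],-np.sin(a)*w[0]+np.cos(a)*w[1],o['ee_pos'][2],o['contact_force'])
S=cap('scene');cv2.imwrite('pics/s19c.png',cv2.resize(S['image'][40:240,320:540],None,fx=3,fy=3))
E
```

```text
time_s: 29.65
ee_pos: [495.6, 244.6, 168.8]
ee_rot: [0.707, -0.029, 0.028, -0.706]
contact_force: [-0.0, 0.9, 0.5]
gripper_width: 0.006
tcp_f -0.4883650537061801 4.782038786942476 168.7844923705711 [-0.0221667   0.87778227  0.52358218]
```

View pics/s19c.png

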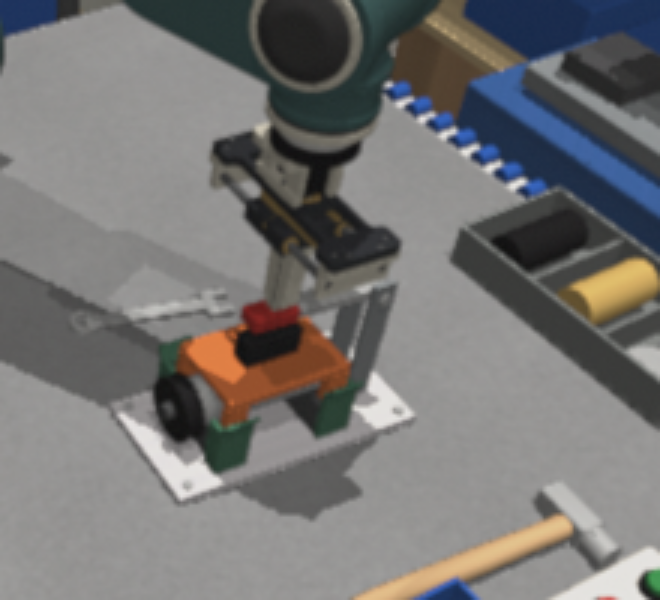

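Almost down. I'll press gently until firm contact.

```bash
python3 -m pendant '[[0,0.1,0,0,0],[0,0.2,0,0,0],[0,0.3,0,0,0],[0,0.4,0,0,0],[0,0.5,0,0,0],[0,0.55,0,0,0],[0,0.6,0,0,0],[0,0.6,0,0,0]]'
```

```text
time_s: 30.5
ee_pos: [495.7, 244.6, 164.2]
ee_rot: [0.707, -0.028, 0.029, -0.706]
contact_force: [-6.1, -3.3, 15.4]
gripper_width: 0.007
```

```bash
python3 -m pendant '[[0,0.1,0,0,0],[0,0.15,0,0,0],[0,0.15,0,0,0],[0,0,0,0,0],[0,-1,0,0,0],[0,-5,0,0,0],[0,-10,0,0,0],[0,-15,0,0,0]]'
python3 - <<'E'
from h import *
S=cap('scene','s20.png');cv2.imwrite('pics/s20c.png',cv2.resize(S['image'][100:240,340:500],None,fx=4.5,fy=4))
c=cap('wrist','w20.png')
print(ctrl.get_obs()['contact_force'])
p=np.array([495.7,239.8]);a=-.08
def W(P):return [p[0]+np.cos(a)*P[0]-np.sin(a)*P[1],p[1]+np.sin(a)*P[0]+np.cos(a)*P[1],P[2]]
for th in(0,.05,.1):
    e=lambda r,o:W([0,112-r*np.cos(th)+o*np.sin(th),137+r*np.sin(th)+o*np.cos(th)])
    print(th,proj(S,[e(138,8),e(113,8)]).round(1))
print(ctrl.mark_of('clamp_tip','scene')[:1])
E
```

```text
time_s: 31.3
ee_pos: [495.2, 244.6, 316.3]
ee_rot: [0.707, -0.029, 0.028, -0.706]
contact_force: [0.4, 0.3, -0.3]
gripper_width: 0.002
[-0.0587746   0.61331815 -0.15676823]
0 [[402.3 145.4]
 [410.  142.9]]
0.05 [[402.9 143.5]
 [410.6 141.3]]
0.1 [[403.6 141.4]
 [411.2 139.7]]
[{'uv': [412.3, 137.3], 'score': 0.83}]
```

View pics/s20c.png

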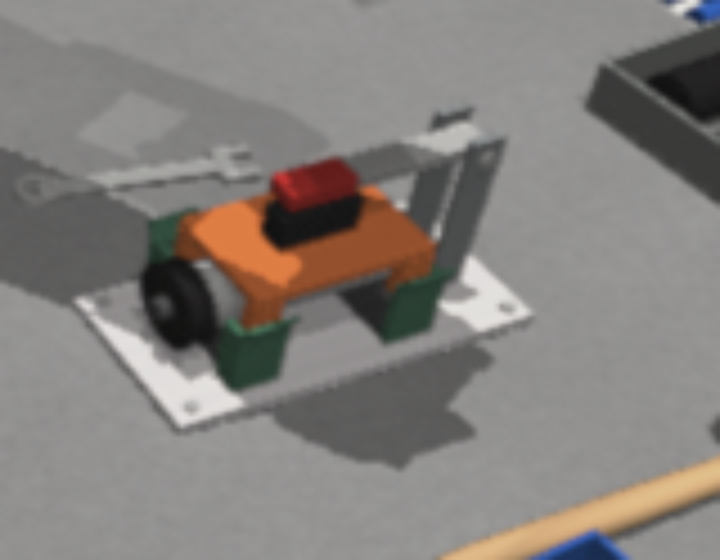

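View pics/w20.png

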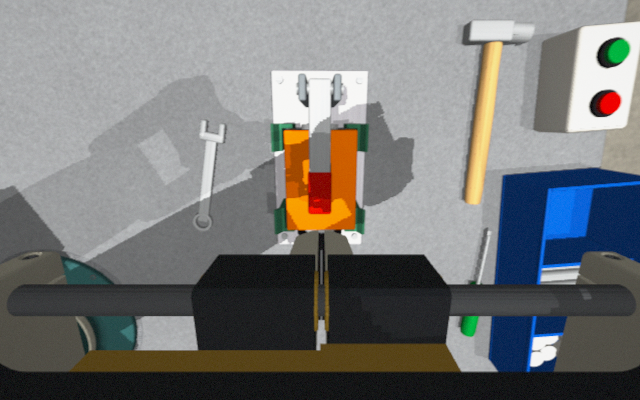

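```bash
python3 -c "
from cell import ctrl
print(ctrl.get_obs()['time_s'],ctrl.get_obs()['gripper_width']);print(ctrl.close_job())"
```

```text
31.45 0.005312918803418167
the job is handed in; nothing more can be done
None
```

The drive roller is in the V-blocks, the keeper cap is over it and the clamp is down. I handed the job in at about 31.5 s of the 72 s allowed; no verdict was reported.

- **Roller:** I lowered it to contact with the blocks and released it gently, pulley away from the hinge. The wrist camera put it within about 1 mm of centre, both across and along the groove.
- **Cap:** It touched down at the tool height expected for feet flat on the shoulders. I released it, and it looked square between the green cheeks.
- **Clamp:** I swung it from about 1.78 rad until it pressed firmly. The tool then stood at 164.2 mm, against 164 expected for fully closed. In the last scene picture the sleeve end lies where 0 rad predicts.
- **At hand-in:** The arm was raised clear with no contact force. I moved nothing else, and the tools in view looked undisturbed.

**Checks that disagreed:**
- The network's clamp-tip mark was about 5 pixels above the predicted closed position. I trusted the sleeve edge and the contact height instead.
- The top and scene cameras differed by several millimetres on the roller and fixture positions. I used the close wrist views.
- Two fixture fits differed by 1.7 mm along the groove, within the 8 mm allowed for the roller and 6 mm for the cap.
- Both contacts also showed 9–11 N of sideways force; it disappeared on release.

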